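# Put the checked weight away and show the next one to the inspection camera

### The arm

A 6-joint arm with a two-finger parallel gripper is mounted at the origin on a cart in front of the work surface, level with it; the furniture and walls round the work are solid. World frame = base frame: x ahead of the robot, y to its left, z up, the work surface at z = 0. Lengths are in mm, angles in rad, forces in N, time in s.
With the tool pointing down it reaches from about 350 to 875 mm from the base axis. Payload 4.2 kg.
Tool frame: the origin (TCP) lies midway between the tips of the shut fingers; the grasp point (between the pads) lies 19 mm behind it; z points along the fingers, y is the direction in which the jaws open and shut (so a half turn about z gives the same grasp; the last joint's range is limited). The gripper opens to 85 mm and grips with 20 to 120 N. Pads are 22 mm wide; open, the fingers measure 114 mm over their backs; the gripper's body (76 mm by 85 mm) begins 54 mm behind the grasp point. The pads swing forward as they close: fully open they stand 13 mm farther back than shut.
Start: joints at [1.606, 0.385, 0.008, 0, -1.194, -0.259], TCP at [138.679, 609.399, 199.712] pointing down, gripper open.
Joint ranges: [-3.14, 3.14], [-1.21, 2.06], [-1.07, 1.41], [-3.16, 2.05], [-2.99, -0.16], [-3.1, 3.1]. Speed limits (rad/s): [2.79, 2.79, 3.14, 3.14, 3.14, 3.14].

### API

Orientations are given as a unit quaternion [x, y, z, w].
In Python, from bench import readout, optics, workorder, nets gives the robot as it stands. The module is installed in compiled form; this text tells all that it offers.
- The arm moves only by the tool move_arm, never from a script. Its argument "steps" is a list of rows, each a list of 7 numbers: the opening, from -1 (shut) to 1 (fully open), so that 0 is half open, then the shift along the world's x, y, z in mm, then the turn, a rotation vector about the world's x, y, z in rad. In form: [[gripper, tx, ty, tz, wx, wy, wz], ...]. A call has 1 to 5 rows; each row is the pose to reach, as a shift and turn from the pose commanded when the call began; what a row does not reach only later rows make up. A row lasts 1/12 s, in which the tool goes at most 41.7 mm and 7.16 degrees, less where a joint would pass 70% of its speed; a pose out of reach is approached as far as the arm can. A call with a gripper value outside its range is refused whole. The fingers move at their own pace and stop on an object; the grip force is fixed at half the most. Time passes only in rows, so rows that repeat a pose let the fingers close. It gives the time, the measured TCP pose, the force and the opening at its end, in the units of the state.
- readout.read_state(): the state, without advancing time (a new reading comes with each control period).
- optics.get_image(name): name is "scene" or "side" or "wrist"; returns a dict with "frame" (400x640x3 uint8, blue, green, red), "fx", "fy", "cx", "cy" (pixels), "k1" (the pictures are not rectified: a ray, as slopes to the right and down, at radius r is drawn at 1 + k1 r^2 times it, then the intrinsics apply), "rvec" (rotation vector, rad) and "tvec" (3), from world to camera coordinates, as OpenCV has them. Camera axes: x right, y down, z forward; pixel columns grow to the right and rows downward; lengths in mm; the calibration is good to about 2 mm. A picture is of the moment at which its call begins. There is no depth.
- workorder.job_done(): hands the job in, once; it reports no verdict.
Trained networks look in a picture, given as the dict that the camera call returned (one of the last four; its "shot" number tells which), for a name from the list of things; names that differ only in an ending like _2 or _b are one class to them, and where a whole thing is asked for, a point or a joint stands for the part that bears it (a point fixed in the world has none). Each returns a list of dicts, best first, with "conf" (0 to 1); they miss things now and then, are a little off and sometimes report something else, mostly with a low value. They report only what shows in the picture. A call takes as long as a camera call. They do not tell look-alikes from the thing itself.
- nets.silhouettes(name, picture): "region" (400x640 bool, what is visible of it) and "extent" ([left, top, right, bottom] in pixels, round what is visible of it).
- nets.tip_of(name, picture): "uv" ([column, row] in pixels: a listed point, or the origin of a listed thing).
The state is a dict: "clock": time; "joints": joint angles; "joint_vel": joint speeds; "joint_efforts": joint torques, N m; "position": TCP position; "ee_rot": TCP orientation; "contact_force": force on the tool from outside, world axes, zero at the start; "wrist_torque": the same for the moment, N m; "gripper_width": finger opening in mm.
Only numpy, scipy, OpenCV 4.12 (cv2) and the standard library are available. Lean on these libraries where they do the work, as an engineer would, in place of code of your own. Each camera call takes 0.05 s, during which the arm holds its last target.

### The job

The middle-sized steel weight standing on the worktop has been inspected: first lower it, without dropping it, fully home into its own storage block, the one of the three whose well fits it closely, and let go. Then lift the smallest weight out of its block and hold it up to the inspection camera with its flat underside square to the lens, centred in front of it and about 80 mm from the glass, and finish while holding it there, still. Leave the large weight on the balance, and the dropper bottle and the beaker where they are, and do not touch the camera.

Things in the scene. Friction and masses are not known exactly. Their poses are not given: they have to be found in the camera images.
- weight_medium_center (a point): Middle-sized plain steel weight: upright cylinder 30 mm in diameter and 54 mm high with a narrower lifting knob (22 mm wide) 16 mm high on top, 70 mm in all, about 0.28 kg, loose. It starts standing on the worktop, far left or far right. The point is on its axis, half-way up (35 mm above its underside); z is its axis, up towards the knob.
- weight_small_center (a point): Smallest steel weight: cylinder 22 mm in diameter and 46 mm high with a knob (16 mm wide) 16 mm high on top, 62 mm in all, about 0.13 kg, loose. It starts upright in the well of block_small. The point is on its axis, half-way up (31 mm above its underside); z is its axis, up towards the knob.
- weight_small_base (a point): Centre of the flat underside of the smallest weight (same axes as weight_small_center).
- weight_large_center (a point): Largest steel weight: 38 mm in diameter, 82 mm high in all, 0.55 kg, loose, standing on the round pan of the balance, 44 mm above the worktop. Stays there. The point is on its axis, half-way up.
- block_small_well (a point): Centre of the mouth of the well of the small storage block: fixed wooden block 56 x 56 x 24 mm on the worktop, one pip on its front label; round well 25 mm in diameter and 12 mm deep (floor 12 mm above the worktop), mouth in the block's top face at 24 mm; holds the smallest weight at the start. z up.
- block_medium_well (a point): Centre of the well's mouth of the middle storage block: same block with two pips, well 33 mm in diameter, 12 mm deep; empty. The three blocks stand in a row about 100 mm apart in any order, each turned a little. z up.
- block_large_well (a point): Centre of the well's mouth of the large storage block: same block with three pips, well 41 mm in diameter, 12 mm deep; empty, and stays empty.
- inspection_camera: Inspection camera: grey 44 mm cubic head with a black lens tube in an aluminium fork on a dark 84 x 78 mm base plate, 111 mm high in all, fixed to the worktop. It looks up towards the robot, its optical axis 55 degrees above level (35 degrees from vertical). Origin: centre of the base's underside; its -x axis is the level direction it looks in.
- camera_lens (a point): Centre of the front glass of the lens, 101 mm above the worktop. z is the optical axis, pointing out of the lens, up and towards the robot.
- camera_view (a point): The point on the optical axis 80 mm in front of the glass, 166 mm above the worktop, where the underside of the weight is to be held. z is the optical axis, pointing away from the lens; the weight's own z axis is to point the same way.
- dropper_bottle_center (a point): Small dropper bottle, 32 mm in diameter, 76 mm high, loose bystander standing on the worktop on the other side from the middle weight's place. Point half-way up.
- beaker_center (a point): Empty glass beaker, 54 mm in diameter, 70 mm high, loose bystander on the worktop to the right in front of the blocks. Point half-way up.
There are look-alikes about, which are no part of the job. Leave any red look-alike of the part that bears weight_small_center alone.

How it is judged:
By the outcome, as a careful person would: the job done as asked, in the order asked, and still so for the second after the job is handed in, while the arm keeps its last pose, push and grip.
It also fails if it takes over 61 s, if anything falls off the work surface, if the arm or the gripper's body presses on something with over 40 N, if the wrist force passes 120 N, or if a joint passes its speed limit or range.

## Working session

There is one attempt and no reset: what is moved stays moved. The work goes in short steps, Python scripts to look and compute and a tool call to move; the robot and the scene stay as the last step left them, time stands still between calls to the robot, and variables do not carry over. Pictures are saved under pics/ and viewed, and the job is handed in when it is done.

Besides the shell and the picture viewer there is one more tool, called as name(argument=value, ...) on one line, values as JSON. move_arm: Moves the arm, as the interface text tells. Its arguments: {"type":"object","properties":{"steps":{"type":"array","items":{"type":"array","items":{"type":"number"}}}},"required":["steps"]}

```bash
mkdir -p pics
cat > h.py <<'E'
import numpy as np, cv2
from bench import readout, optics, workorder, nets
from scipy.spatial.transform import Rotation as R
def cam(n): return optics.get_image(n)
def K(p): return np.array([[p['fx'],0,p['cx']],[0,p['fy'],p['cy']],[0,0,1.]])
def D(p): return np.array([p['k1'],0,0,0.])
def ray(p,uv):
    n=cv2.undistortPointsIter(np.array([[uv]],float),K(p),D(p),None,None,(3,50,1e-9)).reshape(2)
    Rm=cv2.Rodrigues(np.array(p['rvec'],float))[0]; t=np.array(p['tvec'],float).ravel()
    return -Rm.T@t, Rm.T@np.array([n[0],n[1],1.])
def atz(p,uv,z):
    o,d=ray(p,uv); return o+d*(z-o[2])/d[2]
def proj(p,X):
    return cv2.projectPoints(np.array(X,float).reshape(-1,1,3),np.array(p['rvec'],float),np.array(p['tvec'],float),K(p),D(p))[0].reshape(-1,2)
def tri(obs):
    A=np.zeros((3,3));b=np.zeros(3)
    for p,uv in obs:
        o,d=ray(p,uv);d=d/np.linalg.norm(d);P=np.eye(3)-np.outer(d,d);A+=P;b+=P@o
    X=np.linalg.solve(A,b); return X,[np.linalg.norm(proj(p,X)[0]-uv) for p,uv in obs]
E
python3 - <<'E'
from h import *
ns=['weight_medium_center','weight_small_center','weight_large_center','block_small_well','block_medium_well','block_large_well','camera_lens','camera_view','inspection_camera','dropper_bottle_center','beaker_center']
for c in ['scene','side','wrist']:
    p=cam(c); cv2.imwrite(f'pics/{c}0.png',p['frame'])
    print(c,p['fx'],p['k1'],np.round(ray(p,(320,200)),2).tolist())
    for n in ns:
        print(n,[(round(d['conf'],2),np.round(d['uv']).tolist()) for d in nets.tip_of(n,p)[:4]])
print(readout.read_state())
E
```

```text
scene 476.84709777129984 0.036105982594622485 [[-506.45, -519.94, 822.83], [0.77, 0.42, -0.48]]
weight_medium_center [(0.71, [447.0, 268.0])]
weight_small_center [(0.6, [412.0, 281.0]), (0.42, [382.0, 249.0])]
weight_large_center [(0.69, [418.0, 215.0])]
block_small_well [(0.72, [414.0, 288.0])]
block_medium_well [(0.65, [338.0, 273.0])]
block_large_well [(0.73, [371.0, 278.0])]
camera_lens [(0.66, [209.0, 189.0]), (0.47, [448.0, 263.0]), (0.43, [217.0, 233.0])]
camera_view [(0.62, [218.0, 177.0])]
inspection_camera [(0.85, [211.0, 220.0]), (0.62, [410.0, 310.0])]
dropper_bottle_center [(0.48, [216.0, 234.0])]
beaker_center [(0.67, [412.0, 309.0])]
side 450.119333208711 -0.11900019488044716 [[487.28, -906.06, 951.15], [0.06, 0.76, -0.64]]
weight_medium_center [(0.52, [352.0, 334.0])]
weight_small_center [(0.73, [307.0, 318.0]), (0.64, [335.0, 273.0])]
weight_large_center [(0.97, [410.0, 268.0])]
block_small_well []
block_medium_well []
block_large_well [(0.8, [294.0, 289.0]), (0.33, [306.0, 319.0])]
camera_lens [(0.73, [303.0, 136.0])]
camera_view [(0.98, [296.0, 128.0])]
inspection_
[... 454 characters left out ...]
 []
{'clock': 1.8, 'joints': array([ 1.60558866e+00,  3.84717878e-01,  7.92154868e-03, -1.24129335e-05,
       -1.19404234e+00, -2.58571402e-01]), 'joint_vel': array([-0.00024674,  0.00266131,  0.00090585, -0.0013223 ,  0.00055191,
        0.00045717]), 'joint_efforts': array([-8.93952347e-04, -3.92083418e+01,  1.88617605e+01,  4.19092968e+00,
       -3.24287375e-04, -2.74888741e-06]), 'position': array([138.68216989, 609.39383574, 199.70788175]), 'ee_rot': array([ 9.93746639e-01, -1.11658485e-01, -2.61516812e-06,  2.17851155e-05]), 'contact_force': array([0.16016823, 1.181108  , 0.74719165]), 'wrist_torque': array([ 0.03551339, -0.00656561,  0.00044492]), 'gripper_width': 85.73621425204021}
```

View images.

View pics/scene0.png

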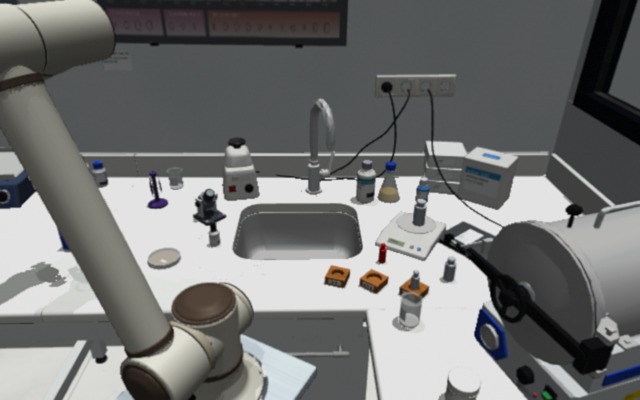

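View pics/side0.png

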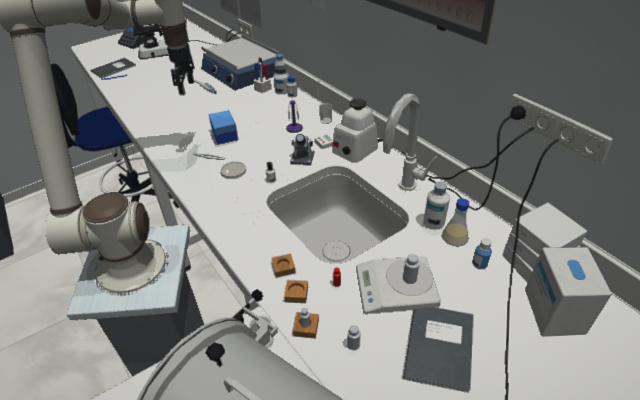

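Run:
```python
import cv2
a=cv2.imread('pics/scene0.png')[190:350,310:510];b=cv2.imread('pics/side0.png')[225:375,230:430]
cv2.imwrite('pics/c1.png',cv2.resize(a,None,fx=4,fy=3.75,interpolation=2)[:600]);cv2.imwrite('pics/c2.png',cv2.resize(b,None,fx=4,fy=4,interpolation=2))
```

```text
(no output)
```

View pics/c1.png

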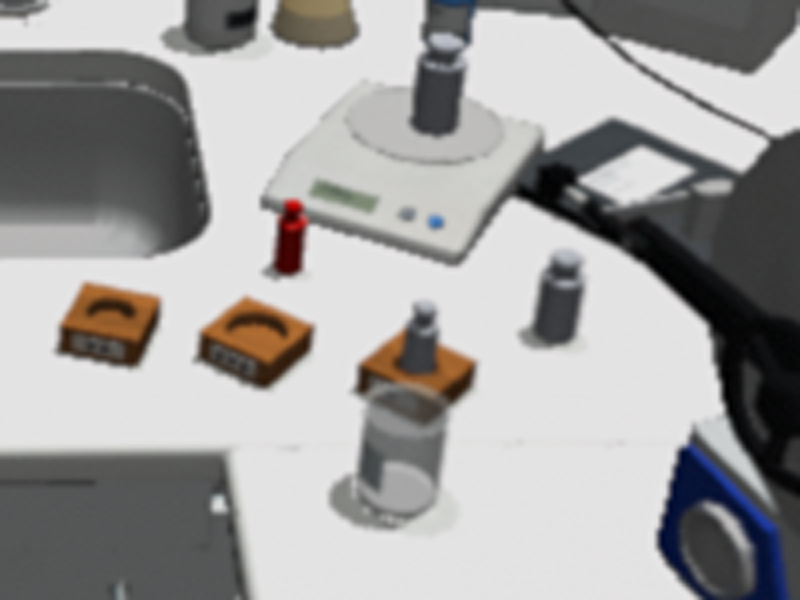

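View pics/c2.png

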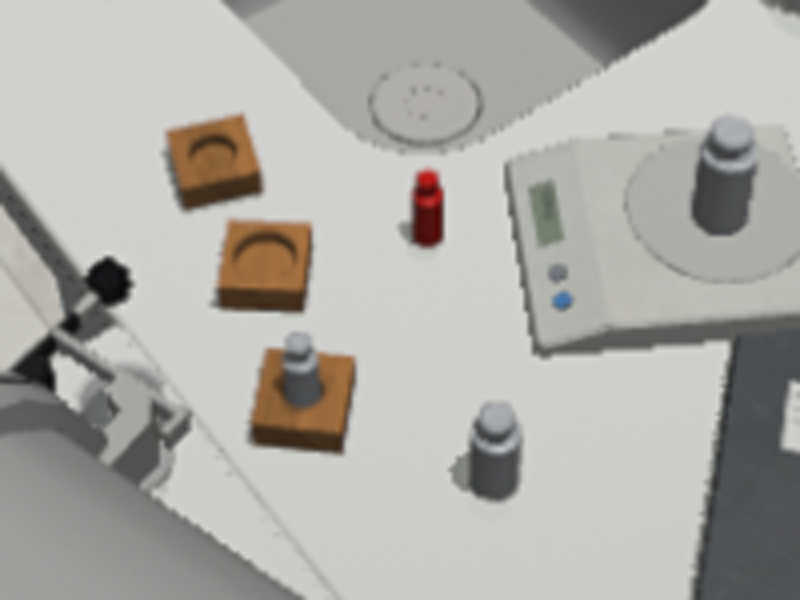

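The medium weight shows at scene (447,268). The small weight is in its block at (412,281), and the red look-alike at (382,249) is to be left alone. The large weight on the pan is at (418,215). The block with the smaller empty well is the left one at (338,273), and the large-well block is at (371,278).

```bash
cat > m1.py <<'E'
from h import *
import sys
a=cam('scene');b=cam('side')
def top(n,p):
    return [np.array(d['uv']) for d in nets.tip_of(n,p)[:1]]
# silhouettes
for n,z in [('weight_medium_center',35),('weight_small_center',43),('weight_large_center',85),('dropper_bottle_center',38),('beaker_center',35),('inspection_camera',0),('camera_lens',101),('camera_view',166),('block_small_well',24),('block_medium_well',24),('block_large_well',24)]:
    ua=top(n,a);ub=top(n,b)
    s=n+' '
    if ua: s+=' A%s'%np.round(atz(a,ua[0],z),1)
    if ub: s+=' B%s'%np.round(atz(b,ub[0],z),1)
    if ua and ub:
        X,e=tri([(a,ua[0]),(b,ub[0])]); s+=' T%s %s'%(np.round(X,1),np.round(e,1))
    print(s)
E
python3 m1.py
python3 - <<'E'
from h import *
print(readout.read_state()['clock'])
E
```

```text
weight_medium_center  A[ 615.3 -323.4   35. ] B[ 589.6 -318.3   35. ] T[ 587.8 -329.    53.5] [0.4 0.5]
weight_small_center  A[ 565.7 -139.1   43. ] B[ 581.4 -140.3   43. ] T[ 582.2 -132.4   31.9] [0.4 0.4]
weight_large_center  A[ 764.1 -183.6   85. ] B[ 771.  -179.1   85. ] T[ 770.7 -180.3   82.9] [0.7 0.9]
dropper_bottle_center  A[414.5 343.6  38. ] B[417.8 358.4  38. ] T[417.6 348.5  39.6] [1.5 1.3]
beaker_center  A[ 392.9 -292.4   35. ] B[519.2 637.5  35. ] T[ 380.2 -229.1  322.7] [108.7 113.9]
inspection_camera  A[529.6 449.6   0. ] B[530.7 466.1   0. ] T[529.7 451.8   4.3] [1.4 1.3]
camera_lens  A[527.8 455.1 101. ] B[526.8 453.7 101. ] T[526.9 454.  101.3] [0.1 0.1]
camera_view  A[526.8 411.3 166. ] B[511.7 407.4 166. ] T[511.7 396.9 174.1] [0.5 0.5]
block_small_well  A[ 492.  -267.4   24. ] B[ 601.  -316.5   24. ] T[ 616.1 -241.6  -80.6] [2.6 2.8]
block_medium_well  A[443.2 -63.   24. ] B[440.4 -58.   24. ] T[440.3 -63.5  27.7] [0.6 0.6]
block_large_well  A[ 462.6 -155.5   24. ] B[ 471.6 -158.8   24. ] T[ 471.5 -152.4   16.5] [0.1 0.1]
3.0
```

Run:
```python
from h import *
a=cam('scene');b=cam('side')
q={'medtop':((451.5,257.5),(354.2,327),70),'smalltop':((416.2,272),(304.7,310),74),'redtop':((383,245),(337,269),62),
'medwell':((337.5,268.5),(283.3,263.5),24),'largewell':((374,276.5),(296.2,289.5),24),'balknob':((421.5,202),(413,257),126)}
for n,(ua,ub,z) in q.items():
    print(n,np.round(atz(a,ua,z),1),np.round(atz(b,ub,z),1),[np.round(x,1) for x in tri([(a,ua),(b,ub)])])
```

```text
medtop [ 599.8 -327.6   70. ] [ 599.3 -322.4   70. ] [array([ 598.4, -326.4,   72.5]), array([0.8, 0.9])]
smalltop [ 485.5 -266.7   74. ] [ 490.4 -263.5   74. ] [array([ 490. , -264.2,   72. ]), array([0.7, 0.8])]
redtop [ 576.1 -139.5   62. ] [ 583.8 -136.    62. ] [array([ 583.7, -135.5,   58.3]), array([0.7, 0.8])]
medwell [459.6 -54.4  24. ] [444.  -64.4  24. ] [array([445.1, -64.7,  31.8]), array([1.9, 1.9])]
largewell [ 476.2 -156.7   24. ] [ 473.6 -159.3   24. ] [array([ 473.9, -158.4,   24.9]), array([0.5, 0.5])]
balknob [ 760.3 -185.2  126. ] [ 768.3 -178.   126. ] [array([ 767.3, -181.2,  124.7]), array([1.1, 1.3])]
```

Run:
```python
from h import *
a=cam('scene');b=cam('side')
q={'handle tip':((444,237),(258,295)),'handle tip2':((444,237),(214,352)),'topknob':((574,209),(214,351)), 'beaker':((410,310),(260,325))}
for n,(ua,ub) in q.items():
    print(n,[np.round(x,1) for x in tri([(a,ua),(b,ub)])])
print('beaker base',atz(a,(408,322),0),'rim',atz(a,(412,294),70))
for z in (0,100,200,300): print(z,np.round(atz(a,(444,237),z)),np.round(atz(a,(510,320),z)),np.round(atz(a,(600,355),z)),np.round(atz(a,(505,230),z)))
cv2.imwrite('pics/c3.png',cv2.resize(b['frame'][270:400,120:340],None,fx=3.6,fy=3.6,interpolation=2))
cv2.imwrite('pics/c4.png',cv2.resize(a['frame'][180:400,400:640],None,fx=2.7,fy=2.7,interpolation=2))
print(readout.read_state()['clock'])
```

```text
handle tip [array([ 402.1, -341.3,  249.1]), array([1.5, 1.6])]
handle tip2 [array([ 328. , -402.7,  262.6]), array([30.6, 33.3])]
topknob [array([ 359.6, -561.2,  405.8]), array([0.2, 0.2])]
beaker [array([ 379.6, -284. ,   45.9]), array([3.8, 3.8])]
beaker base [ 379.95709928 -289.15251065    0.        ] rim [ 401.56410159 -284.77476761   70.        ]
0 [ 802. -259.    0.] [ 511. -505.    0.] [ 494. -699.    0.] [ 940. -419.    0.]
100 [ 643. -291.  100.] [ 387. -507.  100.] [ 372. -678.  100.] [ 764. -431.  100.]
200 [ 484. -323.  200.] [ 264. -509.  200.] [ 250. -656.  200.] [ 589. -444.  200.]
300 [ 325. -354.  300.] [ 140. -511.  300.] [ 129. -634.  300.] [ 413. -456.  300.]
3.2
```

View pics/c3.png

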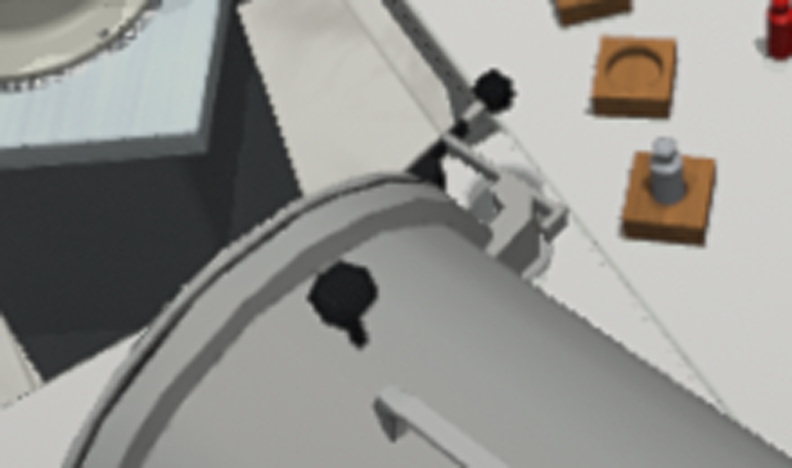

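View pics/c4.png

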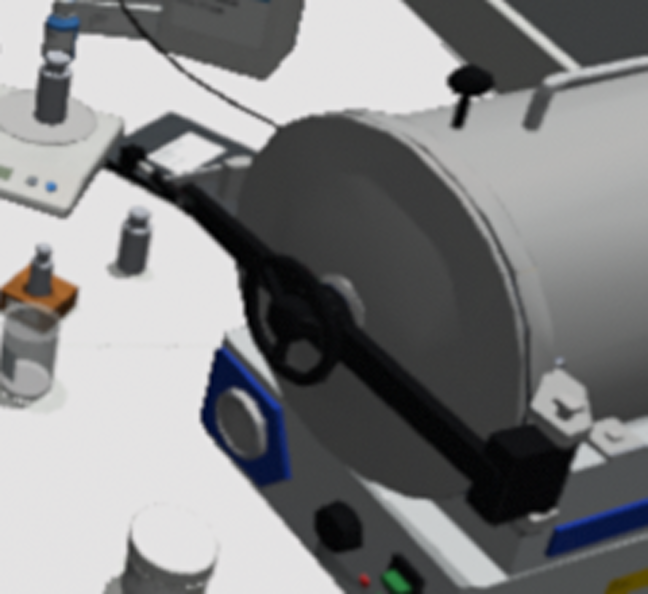

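Run:
```python
from h import *
a=cam('scene');b=cam('side')
print('latch',[np.round(x,1) for x in tri([(a,(487,245)),(b,(264,328))])],[np.round(x,1) for x in tri([(a,(487,245)),(b,(276,331))])])
for uv in [(270,348),(305,372),(339,396),(264,328),(276,331)]:
    print(uv,[np.round(atz(b,uv,z)).tolist() for z in (150,200,250)])
q=readout.read_state()
```

```text
latch [array([ 412.8, -427.3,  254.1]), array([0.4, 0.4])] [array([ 433.6, -426. ,  240.6]), array([0.1, 0.1])]
(270, 348) [[413.0, -404.0, 150.0], [418.0, -435.0, 200.0], [422.0, -467.0, 250.0]]
(305, 372) [[479.0, -465.0, 150.0], [480.0, -493.0, 200.0], [480.0, -520.0, 250.0]]
(339, 396) [[538.0, -522.0, 150.0], [535.0, -546.0, 200.0], [531.0, -570.0, 250.0]]
(264, 328) [[402.0, -355.0, 150.0], [407.0, -389.0, 200.0], [413.0, -424.0, 250.0]]
(276, 331) [[427.0, -365.0, 150.0], [430.0, -399.0, 200.0], [434.0, -433.0, 250.0]]
```

move_arm(steps=[[1, 26, -31, 20, 0, 0, 0], [1, 52, -62, 40, 0, 0, 0], [1, 78, -93, 60, 0, 0, 0], [1, 104, -124, 60, 0, 0, 0], [1, 130, -155, 60, 0, 0, 0]])

```text
clock: 3.72
position: [265.2, 459.3, 261.7]
ee_rot: [0.994, -0.111, 0.001, -0.002]
contact_force: [1.1, -0.4, 0.3]
gripper_width: 85.7
```

move_arm(steps=[[1, 26, -31, 0, 0, 0, 0], [1, 52, -62, 0, 0, 0, 0], [1, 78, -93, 0, 0, 0, 0], [1, 104, -124, 0, 0, 0, 0], [1, 130, -155, 0, 0, 0, 0]])

```text
clock: 4.13
position: [395.0, 303.1, 260.1]
ee_rot: [0.994, -0.111, 0.0, -0.0]
contact_force: [1.2, 0.8, -0.3]
gripper_width: 85.4
```

```bash
cat > w.py <<'E'
from h import *
import sys
s=readout.read_state();p=cam('wrist');cv2.imwrite(f'pics/{sys.argv[1]}.png',p['frame'])
print(s['clock'],s['position'].round(1),s['joints'].round(3),s['ee_rot'].round(4),s['gripper_width'].round(1),s['contact_force'].round(1))
for a in sys.argv[2:]:
    n,z=a.split(':')
    for d in nets.tip_of(n,p)[:2]: print(n,round(d['conf'],2),np.round(d['uv'],1),np.round(atz(p,d['uv'],float(z)),1))
E
python3 w.py w1 inspection_camera:0 camera_lens:101 camera_view:166 dropper_bottle_center:38 block_medium_well:24
```

```text
Traceback (most recent call last):
  File "w.py", line 4, in <module>
    print(s['clock'],s['position'].round(1),s['joints'].round(3),s['ee_rot'].round(4),s['gripper_width'].round(1),s['contact_force'].round(1))
                                                                                      ^^^^^^^^^^^^^^^^^^^^^^^^
AttributeError: 'float' object has no attribute 'round'
```

View pics/w1.png

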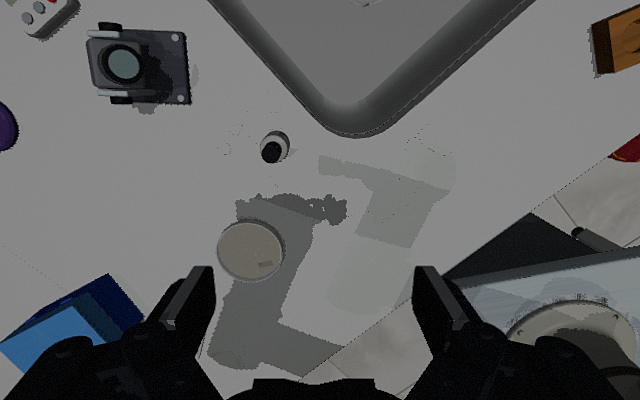

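```bash
sed -i "s/s\['gripper_width'\].round(1)/round(s['gripper_width'],1)/" w.py
python3 w.py w2 inspection_camera:0 camera_lens:101 camera_view:166 dropper_bottle_center:38 block_medium_well:24
python3 - <<'E'
import cv2
a=cv2.imread('pics/w2.png')[0:130,60:220]
cv2.imwrite('pics/c5.png',cv2.resize(a,None,fx=4.6,fy=4.6,interpolation=2))
E
```

```text
4.1833 [397.8 298.6 260.1] [ 0.972  0.125 -0.193  0.002 -1.254  0.369] [ 9.935e-01 -1.142e-01  6.000e-04  9.000e-04] 85.2 [ 2.  -1.7  1.5]
inspection_camera 0.6 [146.   70.7] [532.9 467.7   0. ]
camera_lens 0.94 [116.1  70.7] [525.7 449.9 101. ]
camera_view 0.83 [136.   70.2] [513.4 402.7 166. ]
dropper_bottle_center 0.61 [269.2 151.6] [414.4 346.6  38. ]
block_medium_well 0.85 [633.4  39.7] [438.8 -61.7  24. ]
```

View pics/c5.png

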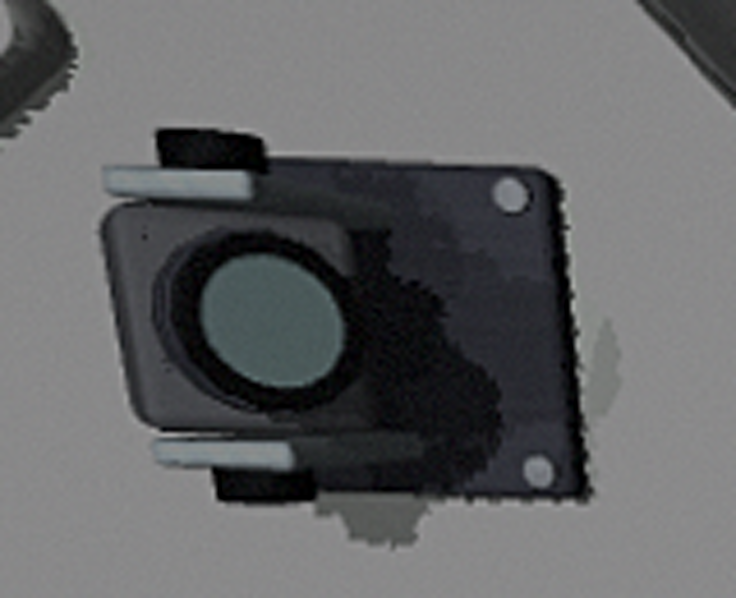

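Run:
```python
from h import *
p=cam('wrist')
f=lambda x,y:(x/4.6+60,y/4.6)
c1=atz(p,f(562,175),8);c2=atz(p,f(588,497),8);e1=atz(p,f(265,157),8);e2=atz(p,f(545,168),8);b1=atz(p,f(512,195),10);b2=atz(p,f(538,471),10)
for q in(c2-c1,e2-e1,b2-b1): print(q.round(1),np.degrees(np.arctan2(q[1],q[0])),np.linalg.norm(q))
L=atz(p,f(273,321),101);print('lens',L, c1,c2,'base edge mid',(c1+c2)/2)
a=cam('scene');b=cam('side')
for n in ['scene','side']:
    p2=cam(n)
    for d in nets.tip_of('camera_lens',p2)[:1]+nets.tip_of('camera_view',p2)[:1]: print(n,d['conf'],np.round(d['uv'],1))
    cv2.imwrite(f'pics/{n}L.png',cv2.resize(p2['frame'][115:245,170:330],None,fx=4.6,fy=4.6,interpolation=2))
```

```text
[-73.   19.6   0. ] 165.00266132647008 75.56877522483279
[-16.4 -64.7   0. ] -104.24980708807105 66.78527660086121
[-62.2  16.4   0. ] 165.21356498451314 64.33149961337831
lens [520.41201234 454.87327919 101.        ] [549.67684831 420.49590744   8.        ] [476.68210826 440.05115518   8.        ] base edge mid [513.17947828 430.27353131   8.        ]
scene 0.86 [211.  191.8]
scene 0.71 [216.  176.7]
side 0.86 [300.3 140.3]
side 0.55 [294.6 127.3]
```

```bash
cat > cl.py <<'E'
import sys
from h import *
p=cam('wrist'); import pickle; pickle.dump(p,open(f'{sys.argv[1]}.pkl','wb'))
x0,y0,x1,y1,s=map(float,sys.argv[2:7])
cv2.imwrite(f'pics/{sys.argv[1]}.png',cv2.resize(p['frame'][int(y0):int(y1),int(x0):int(x1)],None,fx=s,fy=s,interpolation=2))
s=readout.read_state();print(s['clock'],s['position'].round(2),s['joint_vel'].round(4))
for n,z in [('camera_lens',101),('camera_view',166),('inspection_camera',0)]:
    for d in nets.tip_of(n,p)[:1]: print(n,round(d['conf'],2),np.round(d['uv'],1),np.round(atz(p,d['uv'],z),1))
E
python3 cl.py L1 60 0 220 130 4.6
```

```text
4.9833 [393.98 305.   259.58] [-0.0034 -0.0016  0.0017 -0.0006  0.0002  0.0001]
camera_lens 0.7 [123.9  60.9] [526.9 447.2 101. ]
camera_view 0.92 [144.2  61.5] [513.  401.9 166. ]
inspection_camera 0.61 [149.3  64.2] [533.6 468.9   0. ]
```

View pics/L1.png

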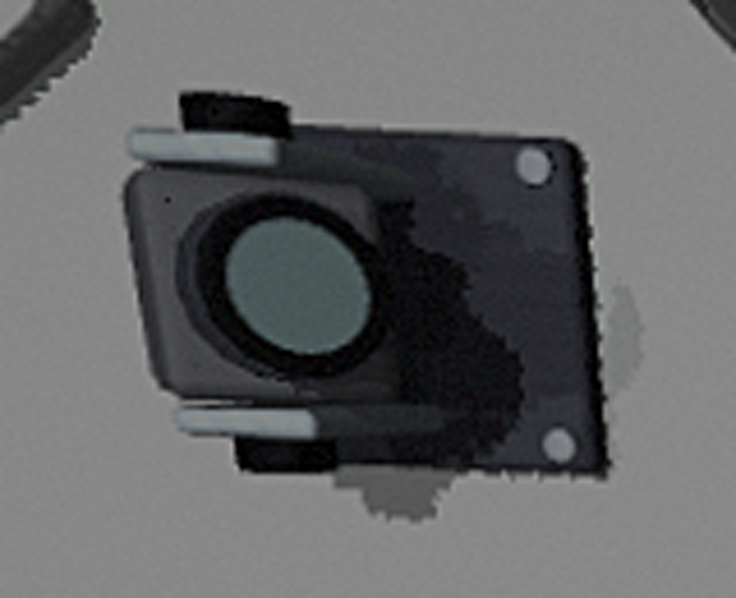

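View pics/sceneL.png

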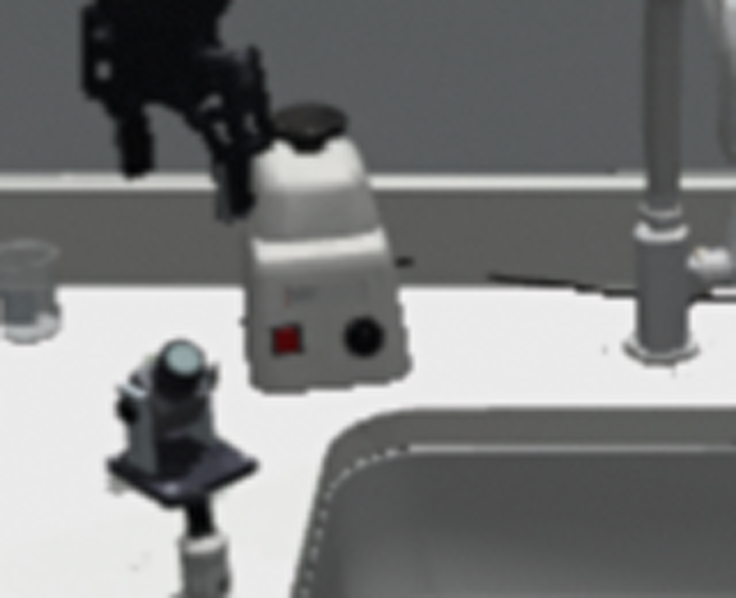

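View pics/sideL.png

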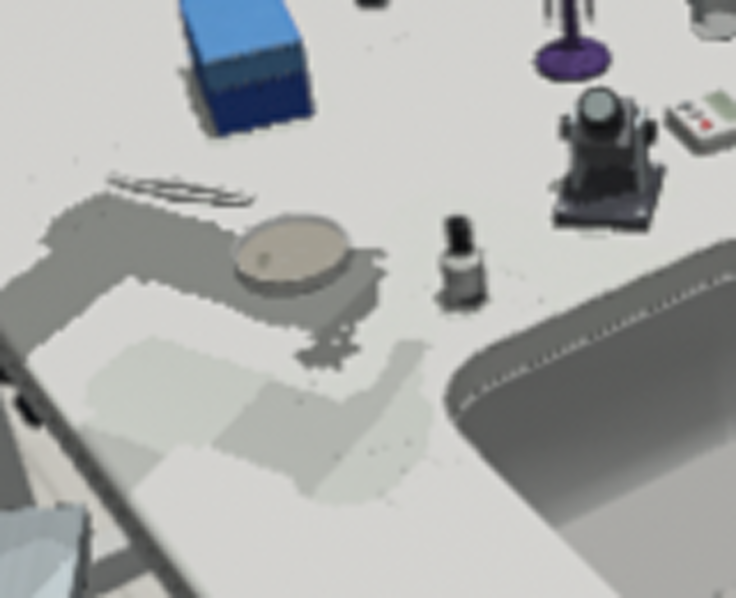

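Run:
```python
from h import *
import pickle
p=pickle.load(open('L1.pkl','rb'));a=cam('scene');b=cam('side')
f=lambda x,y:(x/4.6+60,y/4.6)
L=f(298,286)
print('w',atz(p,L,101),'s',atz(a,(209.8,193.3),101),'d',atz(b,(300.2,138.9),101))
print(tri([(p,L),(a,(209.8,193.3)),(b,(300.2,138.9))]))
c1=atz(p,f(582,143),6);c2=atz(p,f(607,472),6);e1=atz(p,f(290,125),6);e2=atz(p,f(572,138),6);b1=atz(p,f(533,167),8);b2=atz(p,f(559,445),8)
for q in(c2-c1,e2-e1,b2-b1): print(q.round(1),np.degrees(np.arctan2(q[1],q[0])),np.linalg.norm(q))
print(c1,c2)
```

```text
w [525.73574173 446.89067477 101.        ] s [523.74576626 442.52154814 101.        ] d [529.54991026 441.31546348 101.        ]
(array([528.3716645 , 448.00551855,  97.11823635]), [np.float64(2.583252713350619), np.float64(0.27609605611489635), np.float64(0.40080172494497324)])
[-74.  20.   0.] 164.91205374188993 76.68661564113728
[-17. -65.   0.] -104.64000607060625 67.17989681455855
[-62.3  16.2   0. ] 165.3941328322067 64.3855301406574
[556.06192997 413.17644797   6.        ] [482.0189003  433.13808055   6.        ]
```

move_arm(steps=[[1, 8, -40, 0, 0, 0, 0], [1, 16, -80, 0, 0, 0, 0], [1, 24, -120, 0, 0, 0, 0], [1, 32, -160, 0, 0, 0, 0], [1, 40, -200, 0, 0, 0, 0]])

```text
clock: 5.65
position: [434.0, 103.1, 259.9]
ee_rot: [0.994, -0.111, 0.0, -0.0]
contact_force: [0.8, -0.6, -0.7]
gripper_width: 85.8
```

move_arm(steps=[[1, 8, -40, 0, 0, 0, 0], [1, 16, -80, 0, 0, 0, 0], [1, 24, -120, 0, 0, 0, 0], [1, 32, -160, 0, 0, 0, 0], [1, 40, -200, 0, 0, 0, 0]])

```text
clock: 6.07
position: [474.1, -97.3, 260.0]
ee_rot: [0.994, -0.112, 0.0, -0.0]
contact_force: [1.0, -0.3, 1.1]
gripper_width: 85.7
```

move_arm(steps=[[1, 5, -35, 0, 0, 0, 0], [1, 5, -35, 0, 0, 0, 0], [1, 5, -35, 0, 0, 0, 0]])

```text
clock: 6.32
position: [478.9, -132.0, 259.1]
ee_rot: [0.994, -0.114, -0.0, 0.0]
contact_force: [0.1, 1.0, -0.5]
gripper_width: 85.6
```

```bash
python3 w.py w3 weight_medium_center:35 weight_small_center:43 block_small_well:24 block_medium_well:24 block_large_well:24 beaker_center:35
```

```text
6.3167 [ 478.9 -132.   259.1] [ 0.058  0.125 -0.195 -0.    -1.252  1.284] [ 9.935e-01 -1.138e-01 -5.000e-04  0.000e+00] 85.6 [ 0.1  1.  -0.5]
weight_medium_center 0.73 [478.7   4.6] [ 591.2 -330.2   35. ]
weight_small_center 0.96 [424.6 119.8] [ 491.3 -261.4   43. ]
weight_small_center 0.86 [298.1  61.2] [ 581.4 -139.7   43. ]
block_small_well 0.62 [418.  120.8] [ 488.7 -259.2   24. ]
block_small_well 0.49 [475.7   5.2] [ 592.3 -332.1   24. ]
block_medium_well 0.93 [266.7 195.8] [440.  -63.5  24. ]
block_large_well 0.7 [333.  156.9] [ 469.5 -154.4   24. ]
beaker_center 0.65 [453.6 201.2] [ 385.1 -285.9   35. ]
```

View pics/w3.png

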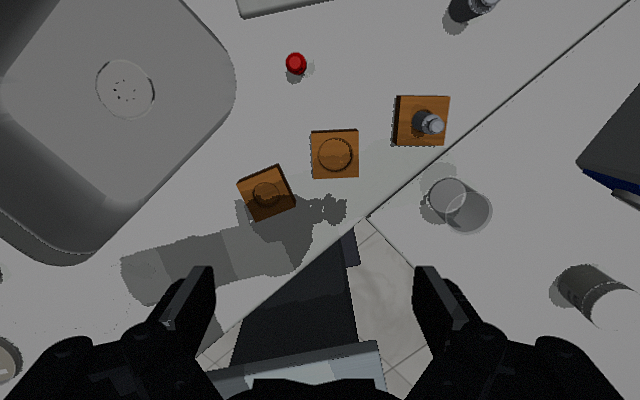

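move_arm(steps=[[1, 18, -35, -12, 0, 0, 0], [1, 36, -70, -24, 0, 0, 0], [1, 54, -105, -36, 0, 0, 0], [1, 72, -140, -48, 0, 0, 0], [1, 91, -177, -60, 0, 0, 0]])

```text
clock: 7.08
position: [570.4, -306.4, 199.6]
ee_rot: [0.994, -0.111, 0.0, -0.0]
contact_force: [0.6, 0.1, 0.7]
gripper_width: 85.3
```

move_arm(steps=[[1, 0, 0, 0, 0, 0, 0], [1, 0, 0, 0, 0, 0, 0]])

```text
clock: 7.25
position: [569.4, -306.5, 196.9]
ee_rot: [0.994, -0.112, -0.002, -0.0]
contact_force: [-0.6, 0.7, 0.8]
gripper_width: 85.3
```

```bash
python3 w.py w4 weight_medium_center:35
python3 - <<'E'
import cv2
a=cv2.imread('pics/w4.png')
cv2.imwrite('pics/c6.png',cv2.resize(a[20:220,220:440],None,fx=3,fy=3,interpolation=2))
E
```

```text
7.25 [ 569.4 -306.5  196.9] [-0.244  0.426  0.066 -0.    -1.215  1.59 ] [ 9.937e-01 -1.124e-01 -2.400e-03 -4.000e-04] 85.3 [-0.6  0.7  0.8]
weight_medium_center 0.77 [326.4 138.7] [ 594.3 -325.5   35. ]
```

View pics/w4.png

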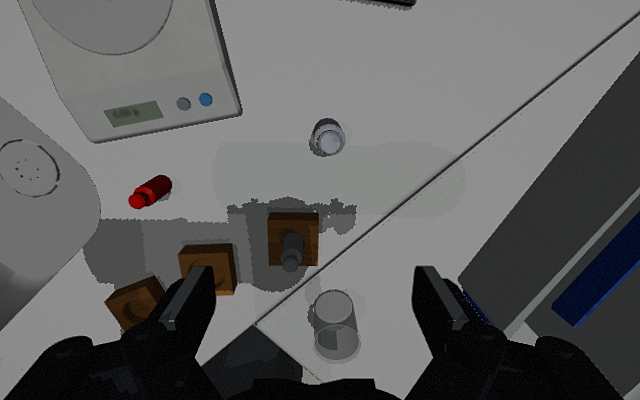

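View pics/c6.png

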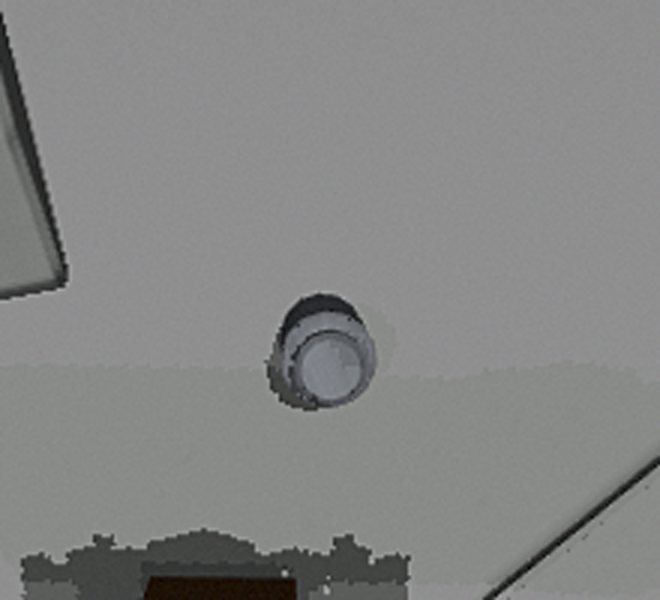

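Run:
```python
from h import *
p=cam('wrist')
print('top',atz(p,(330.7,142.7),70),'far base',atz(p,(220+323/3,20+293/3),0),'corner',[atz(p,(241,112),z).round(1) for z in (0,30)])
s=readout.read_state();print(s['position'],R.from_quat(s['ee_rot']).as_matrix().round(4).tolist())
```

```text
top [ 596.09430487 -327.14776211   70.        ] far base [ 610.52483624 -330.26130558    0.        ] corner [array([ 636.3, -242.4,    0. ]), array([ 637.3, -248.9,   30. ])]
[ 569.63264946 -304.79694088  200.994084  ] [[0.9754, -0.2204, 0.0011], [-0.2204, -0.9754, -0.0004], [0.0012, 0.0002, -1.0]]
```

move_arm(steps=[[1, 13, -10, -35, 0, 0, 0], [1, 26, -21, -70, 0, 0, 0], [1, 26, -21, -105, 0, 0, 0], [1, 26, -21, -105, 0, 0, 0]])

```text
clock: 7.73
position: [591.2, -323.4, 88.3]
ee_rot: [0.994, -0.112, -0.006, -0.002]
contact_force: [-1.2, 2.2, -1.1]
gripper_width: 85.2
```

Run:
```python
from h import *
P=[]
p=cam('wrist');cv2.imwrite('pics/w5.png',p['frame']);P.append(readout.read_state()['position'])
q=cam('wrist');P.append(readout.read_state()['position']); print(np.array(P).round(1), ray(p,(0,0))[0].round(1), ray(q,(0,0))[0].round(1))
print(proj(p,[[596,-327,70],[596,-327,0]]).round(1))
```

```text
[[ 593.1 -324.7   92.5]
 [ 595.3 -325.9   96. ]] [ 672.7 -343.   260.8] [ 673.8 -343.5  265.5]
[[316.9 215.9]
 [316.4 182.1]]
```

View pics/w5.png

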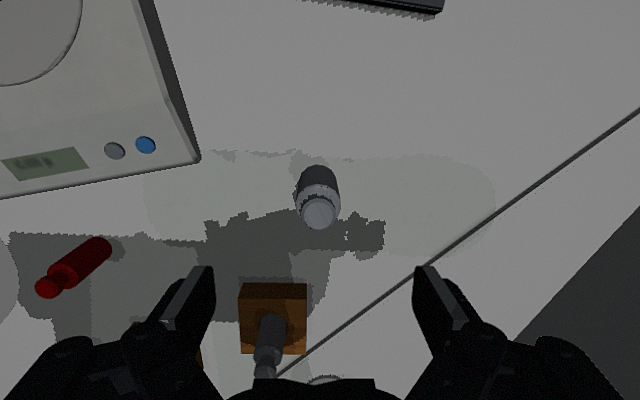

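move_arm(steps=[[1, 0, 0, -30, 0, 0, 0], [1, 0, 0, -60, 0, 0, 0], [1, 0, 0, -78, 0, 0, 0], [1, 0, 0, -78, 0, 0, 0], [1, 0, 0, -78, 0, 0, 0]])

```text
clock: 8.25
position: [597.0, -327.0, 20.2]
ee_rot: [0.994, -0.111, 0.002, 0.001]
contact_force: [0.7, -1.0, 0.8]
gripper_width: 85.4
```

```bash
python3 w.py w6
```

```text
8.25 [ 597.  -327.    20.2] [-2.640e-01  6.320e-01 -5.400e-02  1.000e-03 -8.810e-01  1.611e+00] [ 9.938e-01 -1.108e-01  1.900e-03  8.000e-04] 85.4 [ 0.7 -1.   0.8]
```

View pics/w6.png

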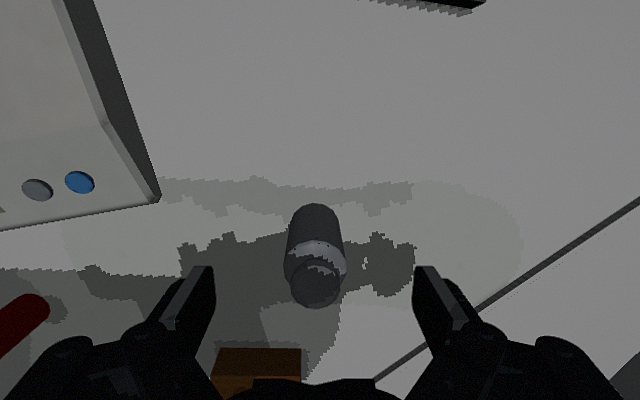

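move_arm(steps=[[-1, 0, 0, 0, 0, 0, 0], [-1, 0, 0, 0, 0, 0, 0], [-1, 0, 0, 0, 0, 0, 0], [-1, 0, 0, 0, 0, 0, 0], [-1, 0, 0, 0, 0, 0, 0]])

```text
clock: 8.72
position: [595.8, -327.2, 18.1]
ee_rot: [0.994, -0.112, 0.001, 0.0]
contact_force: [-0.4, -0.7, 4.2]
gripper_width: 25.9
```

move_arm(steps=[[-1, 0, 0, 0, 0, 0, 0], [-1, 0, 0, 0, 0, 0, 0], [-1, 0, 0, 0, 0, 0, 0], [-1, 0, 0, 0, 0, 0, 0], [-1, 0, 0, 0, 0, 0, 0]])

```text
clock: 9.13
position: [595.9, -327.2, 18.2]
ee_rot: [0.994, -0.111, 0.001, 0.0]
contact_force: [-0.6, 0.4, 4.7]
gripper_width: 25.8
```

```bash
python3 w.py w7
```

```text
9.1333 [ 595.9 -327.2   18.2] [-2.650e-01  6.340e-01 -5.500e-02  1.000e-03 -8.800e-01  1.611e+00] [ 9.938e-01 -1.115e-01  7.000e-04  4.000e-04] 25.8 [-0.6  0.4  4.7]
```

View pics/w7.png

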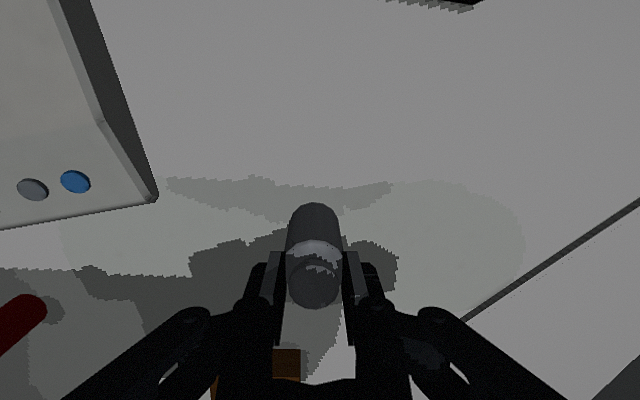

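Run:
```python
from h import *
p=cam('wrist');s=readout.read_state();T=s['position'];M=R.from_quat(s['ee_rot']).as_matrix()
print(s['clock'])
for x in(-11,11):
  for z in (0,-38): print(x,z,proj(p,[T+M@np.array([x,y,z]) for y in(-15,15)]).round().tolist())
for z in(0,54,70): print(z,proj(p,[[T[0],T[1],z]]).round())
cv2.imwrite('pics/c7.png',cv2.resize(p['frame'][190:390,220:420],None,fx=3,fy=3,interpolation=2))
```

```text
9.2333
-11 0 [[286.0, 255.0], [339.0, 255.0]]
-11 -38 [[280.0, 295.0], [345.0, 295.0]]
11 0 [[285.0, 219.0], [340.0, 219.0]]
11 -38 [[278.0, 252.0], [347.0, 252.0]]
0 [[313. 225.]]
54 [[313. 271.]]
70 [[313. 292.]]
```

View pics/c7.png

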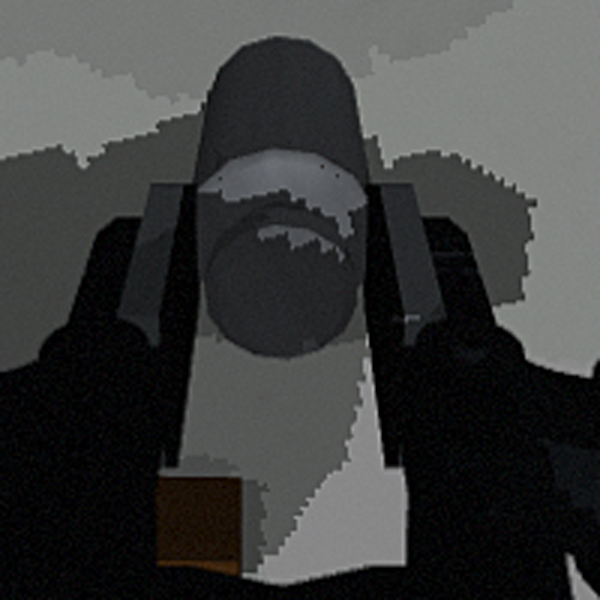

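move_arm(steps=[[-1, 0, 0, 30, 0, 0, 0], [-1, 0, 0, 65, 0, 0, 0], [-1, 0, 0, 100, 0, 0, 0], [-1, -20, 30, 120, 0, 0, 0], [-1, -40, 60, 132, 0, 0, 0]])

```text
clock: 9.65
position: [556.4, -267.3, 150.6]
ee_rot: [0.994, -0.113, 0.002, 0.0]
contact_force: [0.6, 1.8, -3.1]
gripper_width: 25.6
```

move_arm(steps=[[-1, -22, 33, 0, 0, 0, 0], [-1, -44, 66, 0, 0, 0, 0], [-1, -66, 100, 0, 0, 0, 0], [-1, -81, 118, 0, 0, 0, 0], [-1, -81, 118, 0, 0, 0, 0]])

```text
clock: 10.07
position: [469.8, -145.8, 148.1]
ee_rot: [0.994, -0.111, -0.002, -0.001]
contact_force: [0.0, -0.1, -2.4]
gripper_width: 25.6
```

move_arm(steps=[[-1, 0, 0, 0, 0, 0, 0], [-1, 0, 0, 0, 0, 0, 0], [-1, 0, 0, 0, 0, 0, 0]])

```text
clock: 10.32
position: [474.9, -149.2, 148.6]
ee_rot: [0.994, -0.112, -0.0, -0.0]
contact_force: [-0.0, -0.0, -2.2]
gripper_width: 25.8
```

```bash
python3 w.py w8 block_medium_well:24 block_large_well:24 block_small_well:24
```

```text
10.3167 [ 474.9 -149.2  148.6] [ 0.022  0.216 -0.374 -0.    -0.982  1.324] [ 9.937e-01 -1.121e-01 -3.000e-04 -0.000e+00] 25.8 [-0.  -0.  -2.2]
block_medium_well 0.62 [229.3 233.1] [439.9 -60.1  24. ]
block_large_well 0.77 [322.6 178.9] [ 472.1 -157.4   24. ]
block_small_well 0.6 [440.  133.4] [ 489.1 -263.9   24. ]
```

View pics/w8.png

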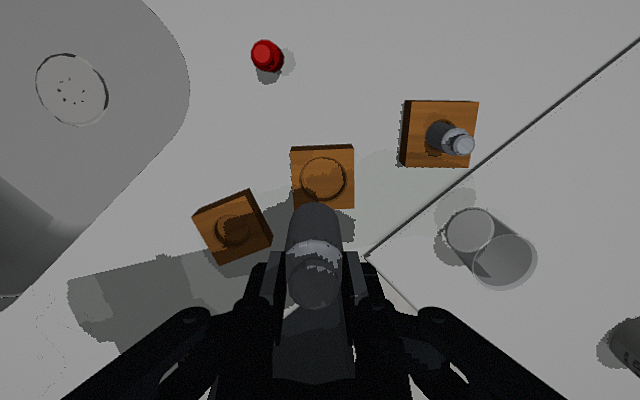

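Run:
```python
from h import *
import pickle
p=cam('wrist');pickle.dump((p,readout.read_state()),open('p8.pkl','wb'))
cv2.imwrite('pics/c8.png',cv2.resize(cv2.convertScaleAbs(p['frame'][180:280,185:285],alpha=2),None,fx=6,fy=6,interpolation=2))
cv2.imwrite('pics/c9.png',cv2.resize(cv2.convertScaleAbs(p['frame'][190:320,265:365],alpha=2),None,fx=4.6,fy=4.6,interpolation=2))
```

```text
(no output)
```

View pics/c8.png

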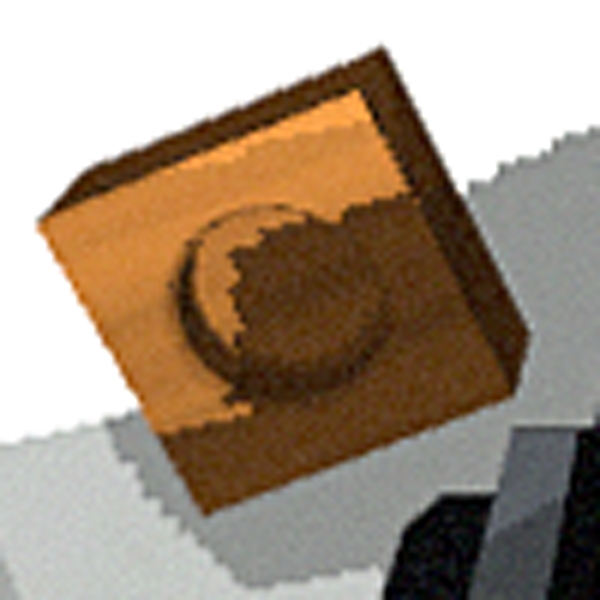

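View pics/c9.png

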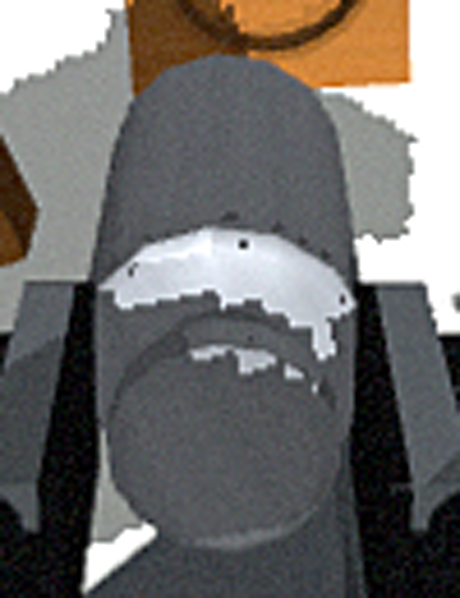

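```bash
cat > fit.py <<'E'
from h import *
from scipy.optimize import least_squares
t=np.linspace(0,2*np.pi,181)
def circ(c,r,M): return c+ (M[:,:1]*np.cos(t)+M[:,1:2]*np.sin(t)).T*r
def held(p,s,rb,rk,H,obs):
    # obs: base min row, knobtop max row, base col, knob col
    T=s['position'];M=R.from_quat(s['ee_rot']).as_matrix()
    def f(v):
        dx,dy,u=v; base=T+M@np.array([dx,dy,u]);top=T+M@np.array([dx,dy,u-H])
        b=proj(p,circ(base,rb,M));k=proj(p,circ(top,rk,M))
        return np.array([b[:,1].min()-obs[0],k[:,1].max()-obs[1],(b[:,0].min()+b[:,0].max())/2-obs[2],(k[:,0].min()+k[:,0].max())/2-obs[3]])
    r=least_squares(f,[0,0,17]);return r.x,r.fun
E
python3 - <<'E'
from fit import *
import pickle
p,s=pickle.load(open('p8.pkl','rb'))
print(s['position'])
c=[np.array((x/6+185,y/6+180)) for x,y in [(40,222),(360,90),(515,395),(207,515)]]
C=np.array([atz(p,u,24) for u in c]);print(C.round(1).tolist(),'ctr',C.mean(0).round(2),[np.linalg.norm(C[i]-C[i-1]).round(1) for i in range(4)])
# well ellipse
w=[np.array((x/6+185,y/6+180)) for x,y in [(180,300),(388,290),(285,203),(290,400)]]
W=np.array([atz(p,u,24) for u in w]);print('well',W.mean(0).round(2),np.linalg.norm(W[0]-W[1]),np.linalg.norm(W[2]-W[3]))
print(held(p,s,15,11,70,(190+55/4.6,190+548/4.6,265+230/4.6,265+228/4.6)))
E
```

```text
[ 474.52580372 -149.27620786  148.63580075]
[[463.1, -31.2, 24.0], [472.8, -85.4, 24.0], [418.0, -94.9, 24.0], [408.4, -40.5, 24.0]] ctr [440.56 -63.01  24.  ] [np.float64(55.5), np.float64(55.1), np.float64(55.6), np.float64(55.3)]
well [442.17 -64.26  24.  ] 32.70728475230259 33.76183857807505
(array([-3.08385335,  1.0835286 , 26.1185337 ]), array([ 0.00201706, -0.0014695 , -0.51221104,  0.35473904]))
```

Run:
```python
from fit import *
import pickle
p,s=pickle.load(open('p8.pkl','rb'))
T=s['position'];M=R.from_quat(s['ee_rot']).as_matrix()
for u in (16,18):
 for dx in (-2,0,2,4):
  b=proj(p,circ(T+M@np.array([dx,1,u]),15,M));k=proj(p,circ(T+M@np.array([dx,1,u-70]),11,M));r=proj(p,circ(T+M@np.array([dx,1,u-54]),15,M))
  print(u,dx,'base',b[:,1].min().round(1),'(202.0) knob',k[:,1].max().round(1),'(309.1) sh',r[:,1].min().round(1),'(239)', b[:,0].min().round(1),b[:,0].max().round(1),r[:,0].min().round(1),r[:,0].max().round(1))
```

```text
16 -2 base 205.9 (202.0) knob 322.2 (309.1) sh 248.1 (239) 289.3 339.4 281.3 348.0
16 0 base 202.7 (202.0) knob 318.1 (309.1) sh 244.0 (239) 289.3 339.5 281.2 348.2
16 2 base 199.5 (202.0) knob 314.1 (309.1) sh 239.8 (239) 289.2 339.6 281.1 348.3
16 4 base 196.2 (202.0) knob 310.0 (309.1) sh 235.6 (239) 289.1 339.7 281.0 348.5
18 -2 base 204.8 (202.0) knob 319.0 (309.1) sh 246.1 (239) 289.6 339.2 281.7 347.6
18 0 base 201.6 (202.0) knob 315.0 (309.1) sh 242.0 (239) 289.5 339.3 281.6 347.7
18 2 base 198.4 (202.0) knob 311.0 (309.1) sh 237.8 (239) 289.4 339.4 281.5 347.9
18 4 base 195.1 (202.0) knob 306.9 (309.1) sh 233.6 (239) 289.4 339.4 281.4 348.0
```

move_arm(steps=[[-1, -15, 37, 0, 0, 0, 0], [-1, -30, 74, 0, 0, 0, 0], [-1, -34.7, 87, -30, 0, 0, 0], [-1, -34.7, 87, -60, 0, 0, 0], [-1, -34.7, 87, -85, 0, 0, 0]])

```text
clock: 10.98
position: [439.5, -61.0, 63.3]
ee_rot: [0.994, -0.111, 0.001, -0.0]
contact_force: [1.0, -0.3, -2.9]
gripper_width: 25.7
```

move_arm(steps=[[-1, 0, 0, 0, 0, 0, 0], [-1, 0, 0, 0, 0, 0, 0], [-1, 0, 0, 0, 0, 0, 0], [-1, 0, 0, 0, 0, 0, 0]])

```text
clock: 11.32
position: [441.5, -61.8, 65.7]
ee_rot: [0.994, -0.112, 0.002, -0.0]
contact_force: [-0.1, 0.1, -2.4]
gripper_width: 25.5
```

Run:
```python
from h import *
import pickle
p=cam('wrist');s=readout.read_state();pickle.dump((p,s),open('p10.pkl','wb'));print(s['clock'],s['position'],s['ee_rot'].round(4))
cv2.imwrite('pics/c10.png',cv2.resize(cv2.convertScaleAbs(p['frame'][180:320,240:380],alpha=2),None,fx=4.2,fy=4.2,interpolation=2))
for n in('scene','side'):
    q=cam(n);pickle.dump(q,open(f'p10{n}.pkl','wb'));u=proj(q,[[441,-63,40]])[0].astype(int)
    cv2.imwrite(f'pics/c10{n}.png',cv2.resize(q['frame'][u[1]-45:u[1]+45,u[0]-60:u[0]+60],None,fx=6,fy=6,interpolation=2)); print(u)
```

```text
11.3667 [441.27101166 -61.80598698  65.64212425] [ 9.937e-01 -1.118e-01  1.800e-03 -5.000e-04]
[337 268]
[281 259]
```

View pics/c10.png

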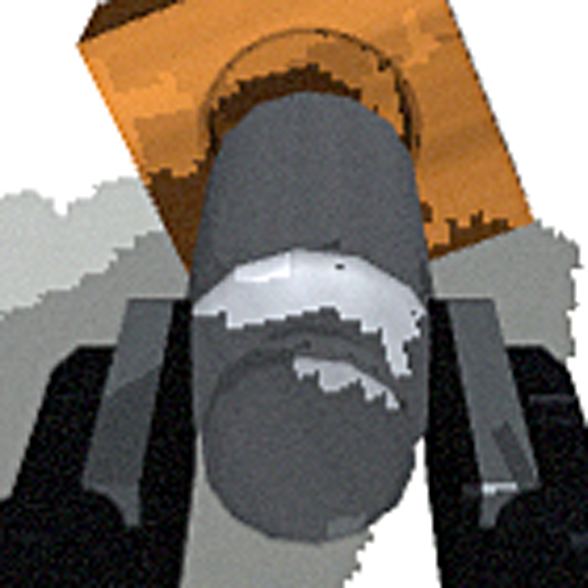

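View pics/c10scene.png

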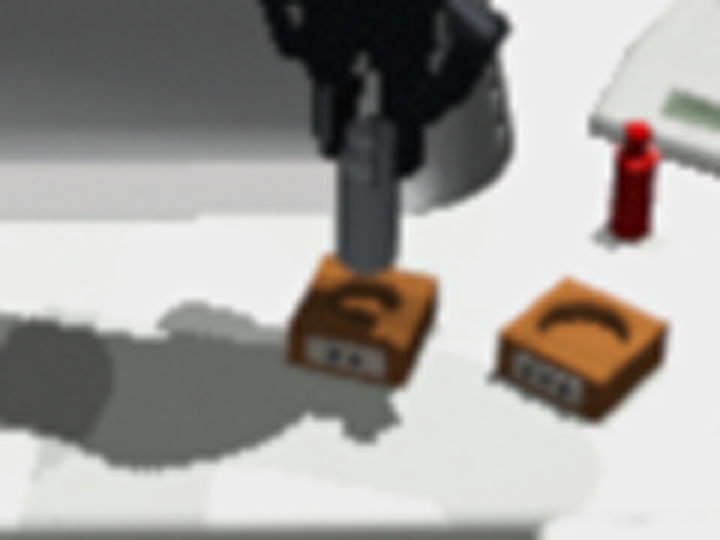

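View pics/c10side.png

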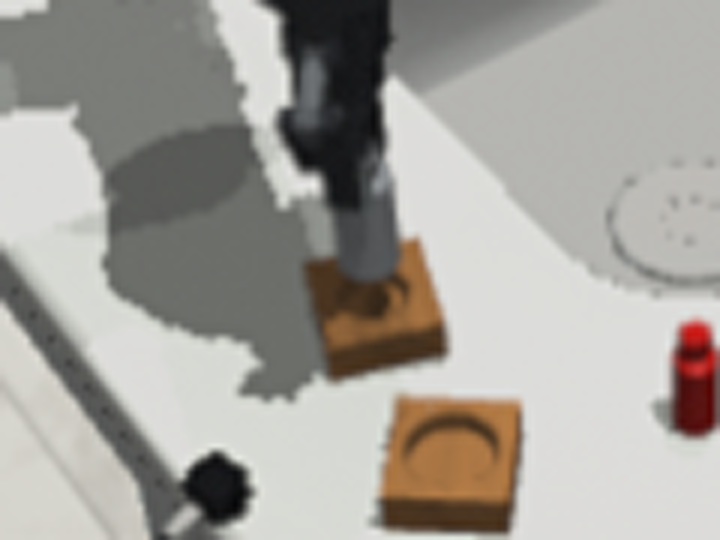

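Run:
```python
from fit import *
import pickle
p,s=pickle.load(open('p10.pkl','rb'));T=s['position'];M=R.from_quat(s['ee_rot']).as_matrix()
px=lambda x,y:np.array((240+x/4.2,180+y/4.2))
# well: fit center so far apex row & col extents match
def f(c):
    w=proj(p,circ(np.array([c[0],c[1],24]),16.5,np.eye(3)));return [w[:,1].min()-(180+30/4.2),(w[:,0].min()+w[:,0].max())/2-(240+309/4.2)]
r=least_squares(f,[441,-63]);print('well',r.x,[ (proj(p,circ(np.array([*r.x,24]),16.5,np.eye(3)))[:,0].min()-240)*4.2,(proj(p,circ(np.array([*r.x,24]),16.5,np.eye(3)))[:,0].max()-240)*4.2])
# corners of block top seen: (78,45) and (530,222), 
print('corners',[atz(p,px(*q),24).round(1) for q in((78,45),(530,222))])
for u in(17,18,19):
  def g(c):
    b=proj(p,circ(T+M@np.array([c[0],c[1],u]),15,M));return [b[:,1].min()-(180+93/4.2),(b[:,0].min()+b[:,0].max())/2-(240+310/4.2)]
  g0=least_squares(g,[0,0]).x;print(u,g0,(T+M@np.array([*g0,u])).round(1))
```

```text
well [441.60528983 -62.27069433] [np.float64(205.21277872610943), np.float64(412.78722127139156)]
corners [array([463.3, -30.3,  24. ]), array([418. , -93.7,  24. ])]
17 [0.06394113 0.57168025] [441.3 -62.4  48.6]
18 [-0.28649234  0.57290767] [440.9 -62.3  47.6]
19 [-0.63692582  0.57413508] [440.6 -62.2  46.6]
```

move_arm(steps=[[-1, 0, 0, -8, 0, 0, 0], [-1, 0, 0, -16, 0, 0, 0], [-1, 0, 0, -22, 0, 0, 0], [-1, 0, 0, -26, 0, 0, 0], [-1, 0, 0, -26, 0, 0, 0]])

```text
clock: 11.88
position: [439.0, -61.9, 36.8]
ee_rot: [0.994, -0.112, -0.001, 0.0]
contact_force: [0.1, 0.5, -2.4]
gripper_width: 25.9
```

```bash
python3 w.py w11
```

```text
11.8833 [439.  -61.9  36.8] [ 0.229  0.287 -0.636 -0.    -0.65   1.118] [ 9.937e-01 -1.117e-01 -1.100e-03  3.000e-04] 25.9 [ 0.1  0.5 -2.4]
```

move_arm(steps=[[-1, 0, 0, -2, 0, 0, 0], [-1, 0, 0, -4, 0, 0, 0], [-1, 0, 0, -5, 0, 0, 0], [-1, 0, 0, -5, 0, 0, 0], [-1, 0, 0, -5, 0, 0, 0]])

```text
clock: 12.35
position: [439.7, -61.8, 33.1]
ee_rot: [0.994, -0.112, 0.0, 0.0]
contact_force: [0.1, 0.2, -2.1]
gripper_width: 25.6
```

Run:
```python
from h import *
p=cam('wrist');s=readout.read_state();print(s['clock'],s['position'],s['contact_force'],s['wrist_torque'])
cv2.imwrite('pics/c12.png',cv2.resize(cv2.convertScaleAbs(p['frame'][180:320,240:380],alpha=2),None,fx=4.2,fy=4.2,interpolation=2))
```

```text
12.4 [439.77058636 -61.7851487   33.14284298] [-0.6645845   0.68000485 -2.26398209] [ 0.00503587  0.03140335 -0.02736009]
```

View pics/c12.png

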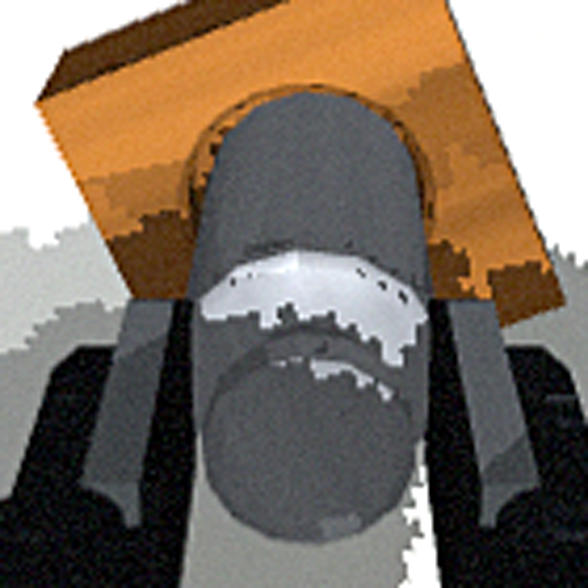

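move_arm(steps=[[-1, 0, 0, -1.5, 0, 0, 0], [-1, 0, 0, -2.5, 0, 0, 0], [-1, 0, 0, -3, 0, 0, 0], [-1, 0, 0, -3, 0, 0, 0], [-1, 0, 0, -3, 0, 0, 0]])

```text
clock: 12.82
position: [439.9, -61.8, 30.3]
ee_rot: [0.994, -0.112, 0.0, 0.0]
contact_force: [-0.2, -0.3, 0.6]
gripper_width: 26.0
```

move_arm(steps=[[-1, 0, 0, -0.7, 0, 0, 0], [-1, 0, 0, -0.7, 0, 0, 0], [-1, 0, 0, -0.7, 0, 0, 0]])

```text
clock: 13.07
position: [440.2, -61.9, 30.2]
ee_rot: [0.994, -0.111, 0.0, 0.0]
contact_force: [-1.6, 0.3, 5.8]
gripper_width: 25.9
```

Force rose at TCP z 30.2, which is 12 mm floor plus the 18.2 mm grasp offset, so the weight is on the floor of the well. I'm releasing it.

move_arm(steps=[[-0.3, 0, 0, 0, 0, 0, 0], [0, 0, 0, 0, 0, 0, 0], [0.3, 0, 0, 0, 0, 0, 0], [0.6, 0, 0, 0, 0, 0, 0], [1, 0, 0, 0, 0, 0, 0]])

```text
clock: 13.48
position: [439.7, -61.8, 29.3]
ee_rot: [0.994, -0.112, -0.0, 0.0]
contact_force: [0.1, 0.2, -0.3]
gripper_width: 76.9
```

move_arm(steps=[[1, 0, 0, 0, 0, 0, 0], [1, 0, 0, 15, 0, 0, 0], [1, 0, 0, 45, 0, 0, 0], [1, 0, 0, 80, 0, 0, 0], [1, 0, 0, 110, 0, 0, 0]])

```text
clock: 13.9
position: [439.7, -61.9, 141.0]
ee_rot: [0.994, -0.112, 0.0, 0.0]
contact_force: [0.7, 0.5, -0.0]
gripper_width: 85.4
```

Run:
```python
from h import *
p=cam('wrist');s=readout.read_state();print(s['clock'],s['position'],s['gripper_width'])
cv2.imwrite('pics/w13.png',p['frame'])
for n in('scene','side'):
    q=cam(n);u=proj(q,[[441,-63,40]])[0].astype(int)
    cv2.imwrite(f'pics/c13{n}.png',cv2.resize(q['frame'][u[1]-30:u[1]+30,u[0]-40:u[0]+40],None,fx=7,fy=7,interpolation=2))
    print([proj(q,[[440.8,-62.5,z]]).round(1).tolist() for z in(82,12)])
```

```text
13.95 [444.14723637 -61.69242355 147.0120812 ] 84.97058826960813
[[[337.6, 255.5]], [[336.9, 276.5]]]
[[[280.3, 248.5]], [[282.5, 266.0]]]
```

View pics/w13.png

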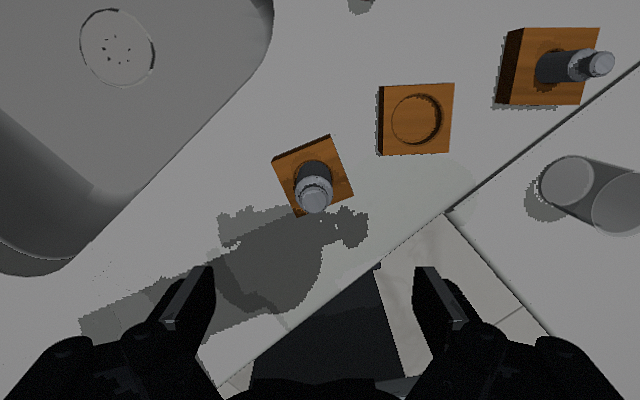

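View pics/c13scene.png

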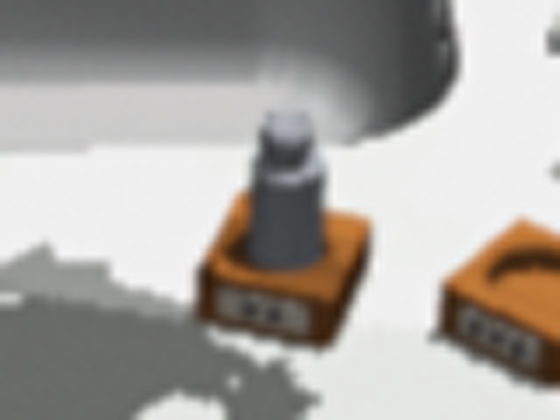

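move_arm(steps=[[1, 8, -36, 4, 0, 0, 0], [1, 16, -72, 8, 0, 0, 0], [1, 24, -108, 10, 0, 0, 0], [1, 32, -144, 10, 0, 0, 0], [1, 37, -172, 10, 0, 0, 0]])

```text
clock: 14.47
position: [476.5, -235.8, 147.9]
ee_rot: [0.994, -0.112, -0.001, -0.0]
contact_force: [0.2, -0.2, 0.4]
gripper_width: 85.6
```

move_arm(steps=[[1, 0, 0, 0, 0, 0, 0], [1, 0, 0, 0, 0, 0, 0], [1, 0, 0, 0, 0, 0, 0], [1, 0, 0, 0, 0, 0, 0]])

```text
clock: 14.8
position: [476.1, -232.9, 148.7]
ee_rot: [0.994, -0.111, -0.001, -0.0]
contact_force: [0.2, 0.3, 0.3]
gripper_width: 85.6
```

Run:
```python
from h import *
import pickle
p=cam('wrist');s=readout.read_state();print(s['clock'],s['position'],s['gripper_width'],s['joints'].round(2));pickle.dump((p,s),open('p14.pkl','wb'))
cv2.imwrite('pics/w14.png',p['frame'])
u=proj(p,[[489,-264,40]])[0].astype(int);print(u)
x0,y0=u[0]-60,max(u[1]-60,0);print(x0,y0)
cv2.imwrite('pics/c14.png',cv2.resize(cv2.convertScaleAbs(p['frame'][y0:y0+120,x0:x0+130],alpha=1.8),None,fx=5,fy=5,interpolation=2))
```

```text
14.85 [ 476.29493643 -232.76811221  148.96302929] 84.95038917240842 [-0.15  0.27 -0.3  -0.   -1.    1.5 ]
[345 160]
285 100
```

View pics/w14.png

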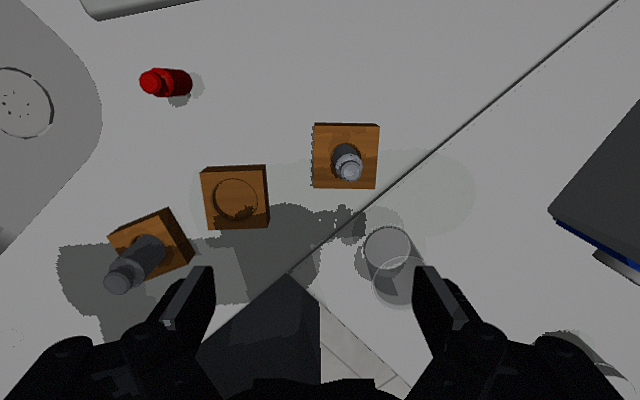

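View pics/c14.png

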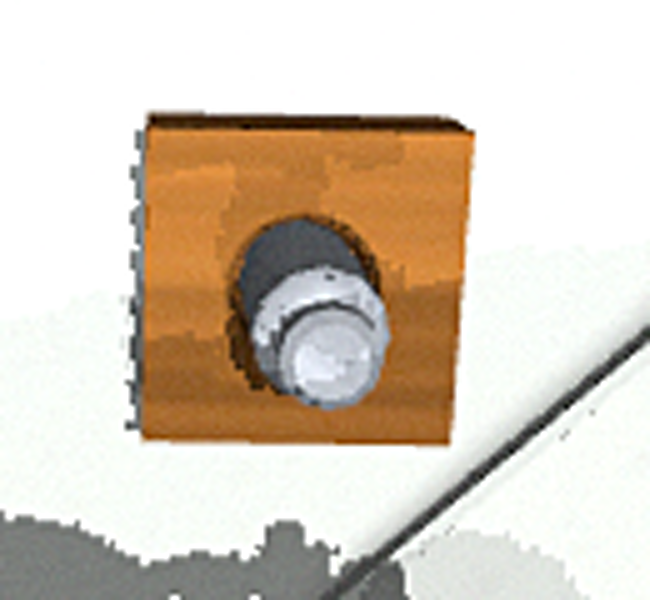

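Run:
```python
from h import *
import pickle
p,s=pickle.load(open('p14.pkl','rb'))
f=lambda x,y:(285+x/5,100+y/5)
C=np.array([atz(p,f(*q),24) for q in((150,128),(472,132),(448,445),(142,438))]);print(C.mean(0),[np.linalg.norm(C[i]-C[i-1]).round(1) for i in range(4)])
print('top',atz(p,f(335,355),74),'shoulder',atz(p,f(320,335),58))
for y in(0,):print(s['position'])
```

```text
[ 487.27292195 -264.71491062   24.        ] [np.float64(55.2), np.float64(54.9), np.float64(55.8), np.float64(55.4)]
top [ 488.21044311 -265.2965282    74.        ] shoulder [ 487.53913786 -264.49220117   58.        ]
[ 476.29493643 -232.76811221  148.96302929]
```

move_arm(steps=[[1, 11.5, -32, 0, 0, 0, 0], [1, 11.5, -32, -35, 0, 0, 0], [1, 11.5, -32, -70, 0, 0, 0], [1, 11.5, -32, -100, 0, 0, 0], [1, 11.5, -32, -118, 0, 0, 0]])

```text
clock: 15.27
position: [486.2, -264.1, 28.3]
ee_rot: [0.994, -0.111, -0.002, -0.001]
contact_force: [-1.2, 0.5, -0.1]
gripper_width: 85.2
```

move_arm(steps=[[1, 0, 0, 0, 0, 0, 0], [1, 0, 0, 0, 0, 0, 0], [1, 0, 0, 0, 0, 0, 0], [1, 0, 0, 0, 0, 0, 0]])

```text
clock: 15.6
position: [489.8, -265.8, 33.4]
ee_rot: [0.994, -0.111, 0.002, 0.0]
contact_force: [-0.0, -0.3, 0.4]
gripper_width: 85.7
```

```bash
python3 w.py w15
```

```text
15.6 [ 489.8 -265.8   33.4] [-0.206  0.446 -0.371  0.    -0.75   1.554] [ 9.938e-01 -1.111e-01  2.000e-03  3.000e-04] 85.7 [-0.  -0.3  0.4]
```

View pics/w15.png

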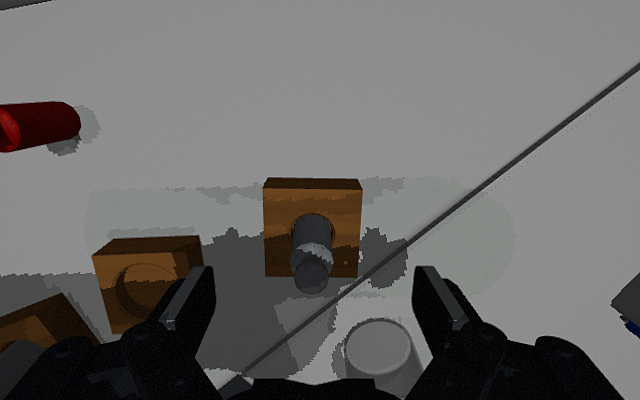

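move_arm(steps=[[-1, 0, 0, 0, 0, 0, 0], [-1, 0, 0, 0, 0, 0, 0], [-1, 0, 0, 0, 0, 0, 0], [-1, 0, 0, 0, 0, 0, 0], [-1, 0, 0, 0, 0, 0, 0]])

```text
clock: 16.07
position: [488.2, -265.9, 31.5]
ee_rot: [0.994, -0.112, 0.0, 0.0]
contact_force: [0.6, 0.2, -0.6]
gripper_width: 25.5
```

move_arm(steps=[[-1, 0, 0, 0, 0, 0, 0], [-1, 0, 0, 0, 0, 0, 0], [-1, 0, 0, 0, 0, 0, 0], [-1, 0, 0, 0, 0, 0, 0], [-1, 0, 0, 0, 0, 0, 0]])

```text
clock: 16.48
position: [488.4, -265.8, 31.6]
ee_rot: [0.994, -0.112, 0.0, 0.0]
contact_force: [-1.2, 1.3, 2.4]
gripper_width: 12.0
```

Run:
```python
from h import *
import pickle
p=cam('wrist');s=readout.read_state();print(s['clock'],s['position'],s['gripper_width'],s['ee_rot'],s['contact_force']);pickle.dump((p,s),open('p16.pkl','wb'))
cv2.imwrite('pics/c16.png',cv2.resize(cv2.convertScaleAbs(p['frame'][180:320,240:380],alpha=2),None,fx=4.2,fy=4.2,interpolation=2))
```

```text
16.5333 [ 488.41552204 -265.84581465   31.5683315 ] 12.321528330668356 [ 9.93751739e-01 -1.11612845e-01  2.22838139e-04  7.15032114e-05] [ 0.02281562 -0.31457997  3.20391353]
```

View pics/c16.png

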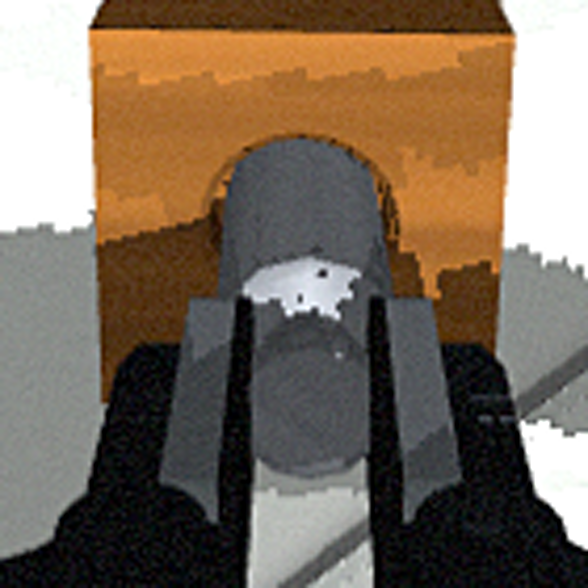

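Run:
```python
from h import *
s=readout.read_state();T=s['position']
for n in('scene','side'):
    q=cam(n);u=proj(q,[[488,-265,60]])[0].astype(int)
    cv2.imwrite(f'pics/c17{n}.png',cv2.resize(q['frame'][u[1]-40:u[1]+35,u[0]-50:u[0]+50],None,fx=7,fy=7,interpolation=2))
    print([((proj(q,[[488,-265,z]])[0]-u+[50,40])*7).round().tolist() for z in(12,24,31.5,50,58,74)])
```

```text
[[339.0, 387.0], [342.0, 362.0], [344.0, 346.0], [349.0, 306.0], [352.0, 289.0], [356.0, 254.0]]
[[358.0, 362.0], [356.0, 342.0], [355.0, 330.0], [352.0, 298.0], [351.0, 284.0], [348.0, 256.0]]
```

View pics/c17scene.png

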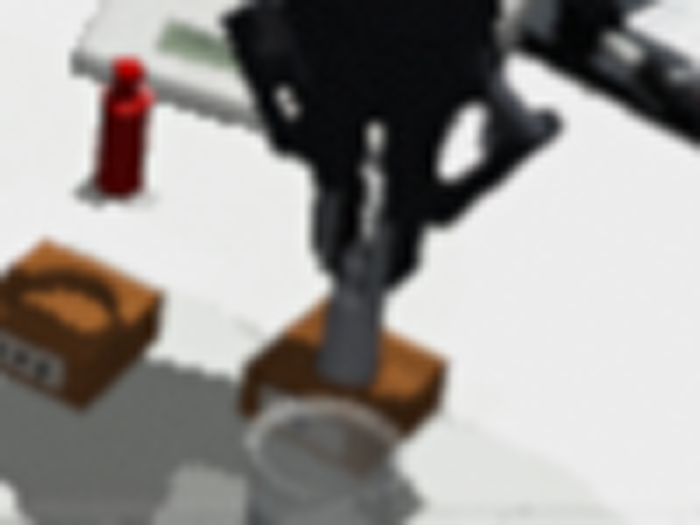

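View pics/c17side.png

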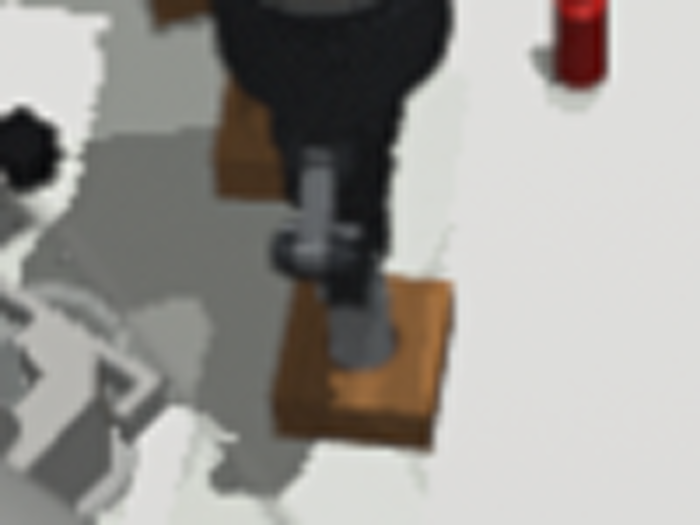

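move_arm(steps=[[-1, 0, 0, 10, 0, 0, 0], [-1, 0, 0, 25, 0, 0, 0], [-1, 0, 0, 50, 0, 0, 0], [-1, 0, 0, 80, 0, 0, 0], [-1, 0, 0, 110, 0, 0, 0]])

```text
clock: 17.05
position: [487.1, -265.5, 141.9]
ee_rot: [0.994, -0.112, -0.001, -0.0]
contact_force: [0.8, 0.4, -1.2]
gripper_width: 12.9
```

move_arm(steps=[[-1, -5, 30, 20, 0, 0, 0], [-1, -10, 60, 40, 0, 0, 0], [-1, -15, 90, 60, 0, 0, 0], [-1, -15, 90, 60, 0, 0, 0], [-1, -15, 90, 60, 0, 0, 0]])

```text
clock: 17.47
position: [473.4, -174.6, 202.9]
ee_rot: [0.994, -0.11, 0.001, -0.0]
contact_force: [-0.1, -0.7, -1.9]
gripper_width: 12.6
```

Run:
```python
from h import *
import pickle
p=cam('wrist');s=readout.read_state();T=s['position'];print(s['clock'],T,s['gripper_width'],s['ee_rot'],s['contact_force']);pickle.dump((p,s),open('p18.pkl','wb'))
cv2.imwrite('pics/c18.png',cv2.resize(cv2.convertScaleAbs(p['frame'][180:320,240:380],alpha=2),None,fx=4.2,fy=4.2,interpolation=2))
for n in('scene','side'):
    q=cam(n);pickle.dump(q,open(f'p18{n}.pkl','wb'));u=proj(q,[T])[0].astype(int)
    cv2.imwrite(f'pics/c18{n}.png',cv2.resize(q['frame'][u[1]-40:u[1]+35,u[0]-50:u[0]+50],None,fx=7,fy=7,interpolation=2))
    print(u,[((proj(q,[T+[0,0,z]])[0]-u+[50,40])*7).round().tolist() for z in(-19.5,0,26.5,42.5)])
```

```text
17.5167 [ 472.75456118 -175.25521366  201.54835543] 12.167643808830059 [ 9.93794261e-01 -1.11233523e-01  5.78934016e-05 -2.59641922e-04] [-0.11303823 -0.92334069 -1.26498456]
[384 222] [[351.0, 331.0], [355.0, 285.0], [360.0, 221.0], [364.0, 182.0]]
[291 246] [[356.0, 324.0], [352.0, 283.0], [346.0, 226.0], [342.0, 191.0]]
```

View pics/c18.png

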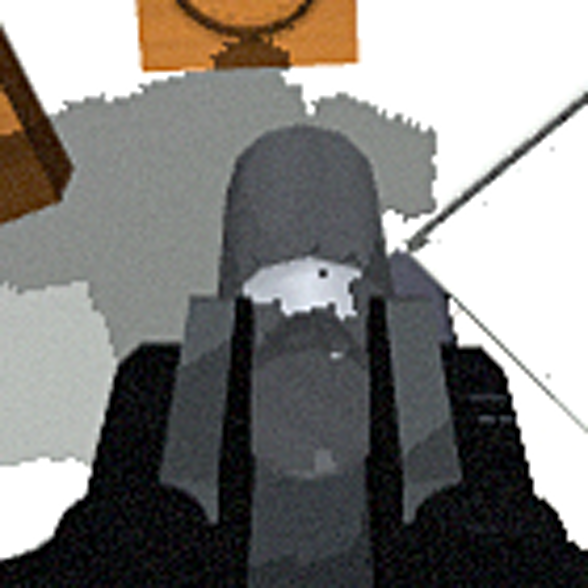

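View pics/c18scene.png

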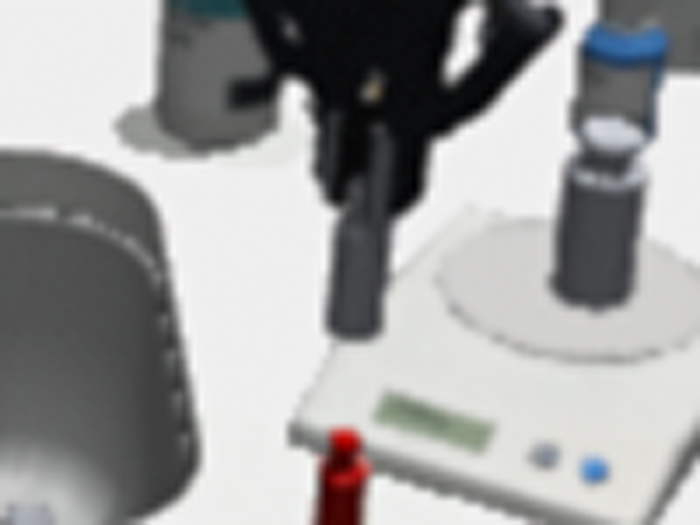

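View pics/c18side.png

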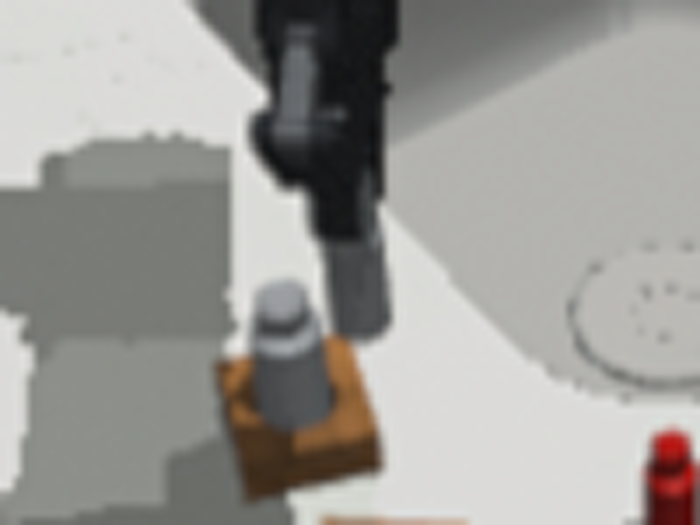

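Run:
```python
from h import *
import pickle
a=pickle.load(open('p18scene.pkl','rb'));b=pickle.load(open('p18side.pkl','rb'))
print(tri([(a,(320,99)),(b,(417,97))]),tri([(a,(333,146)),(b,(388,133))]),atz(a,(314,191),0),atz(b,(408,187),0))
cv2.imwrite('pics/c19.png',np.hstack([cv2.resize(a['frame'][80:210,260:370],None,fx=3.5,fy=3.5),cv2.resize(b['frame'][80:210,360:470],None,fx=3.5,fy=3.5)]))
```

```text
(array([863.39784986, 223.37803108, 353.91599244]), [np.float64(1.1042434589480858), np.float64(1.2768230025971603)]) (array([761.68597621, 130.97343153, 267.25134993]), [np.float64(7.254590794619543), np.float64(8.283729919342921)]) [873.52435309 252.60196486   0.        ] [8.76510219e+02 2.47526794e+02 1.13686838e-13]
```

View pics/c19.png

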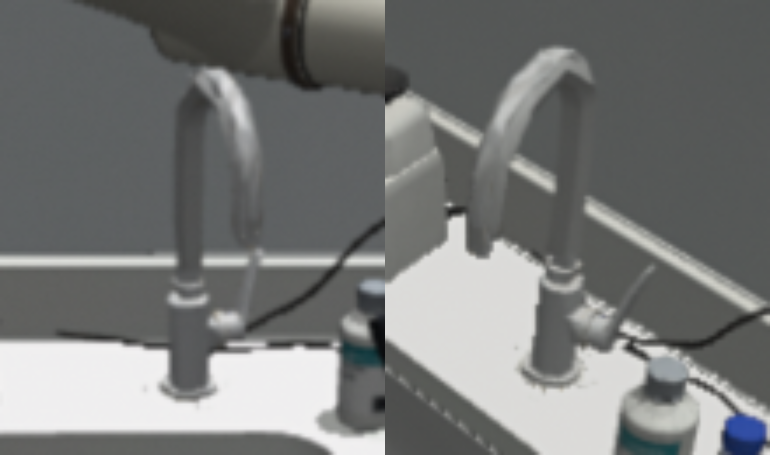

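move_arm(steps=[[-1, 0, 40, 8, 0, 0, 0], [-1, 0, 80, 16, 0, 0, 0], [-1, 0, 120, 24, 0, 0, 0], [-1, 0, 160, 32, 0, 0, 0], [-1, 0, 200, 40, 0, 0, 0]])

```text
clock: 18.03
position: [472.6, 24.8, 240.5]
ee_rot: [0.994, -0.113, -0.001, 0.001]
contact_force: [0.8, -0.2, -1.5]
gripper_width: 12.6
```

move_arm(steps=[[-1, 2, 40, 5, 0, 0, 0], [-1, 4, 80, 10, 0, 0, 0], [-1, 6, 120, 15, 0, 0, 0], [-1, 7, 160, 20, 0, 0, 0], [-1, 7, 200, 20, 0, 0, 0]])

```text
clock: 18.45
position: [480.8, 225.5, 261.1]
ee_rot: [0.994, -0.112, -0.0, 0.0]
contact_force: [1.6, 0.1, -1.2]
gripper_width: 12.7
```

move_arm(steps=[[-1, 0, 35, 0, 0, 0, 0], [-1, 0, 70, 0, 0, 0, 0], [-1, 0, 90, 0, 0, 0, 0], [-1, 0, 90, 0, 0, 0, 0], [-1, 0, 90, 0, 0, 0, 0]])

```text
clock: 18.87
position: [480.3, 314.2, 259.1]
ee_rot: [0.994, -0.112, -0.001, 0.002]
contact_force: [0.1, -0.6, -1.4]
gripper_width: 13.0
```

move_arm(steps=[[-1, 0, 0, 0, 0, 0, 0], [-1, 0, 0, 0, 0, 0, 0], [-1, 0, 0, 0, 0, 0, 0]])

```text
clock: 19.12
position: [480.5, 312.9, 261.4]
ee_rot: [0.994, -0.113, -0.0, 0.0]
contact_force: [0.0, -0.6, -1.0]
gripper_width: 12.4
```

Run:
```python
from h import *
import pickle
p=cam('wrist');s=readout.read_state();print(s['clock'],s['position'],s['gripper_width'],s['joints'].round(3));pickle.dump((p,s),open('p20.pkl','wb'))
cv2.imwrite('pics/w20.png',p['frame'])
for n,z in [('camera_lens',101),('camera_view',166),('inspection_camera',0)]:
    for d in nets.tip_of(n,p)[:1]: print(n,round(d['conf'],2),np.round(d['uv'],1),np.round(atz(p,d['uv'],z),1))
u=proj(p,[[526,445,101]])[0].astype(int);x0,y0=u[0]-65,max(u[1]-60,0);print(x0,y0)
cv2.imwrite('pics/c20.png',cv2.resize(cv2.convertScaleAbs(p['frame'][y0:y0+120,x0:x0+150],alpha=1.8),None,fx=5,fy=5,interpolation=2))
```

```text
19.1667 [480.47475203 313.06741639 261.52746265] 12.56905078258345 [ 0.86   0.26  -0.018 -0.    -1.293  0.486]
camera_lens 0.77 [167.5 154.7] [525.6 448.4 101. ]
camera_view 0.85 [196.7 174.5] [512.  401.4 166. ]
inspection_camera 0.84 [184.2 135.8] [533.2 466.2   0. ]
105 93
```

View pics/w20.png

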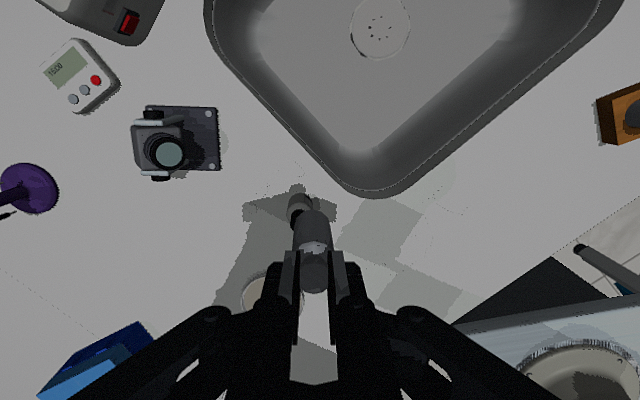

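View pics/c20.png

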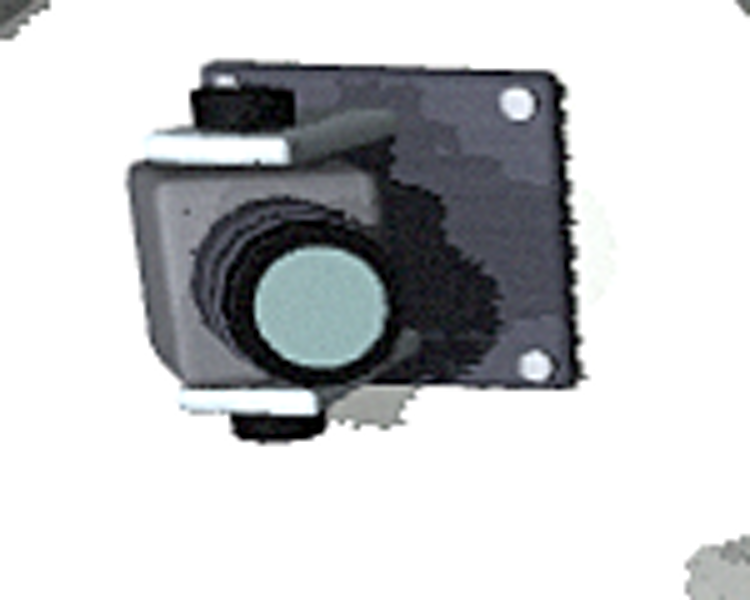

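Run:
```python
from h import *
import pickle
p,s=pickle.load(open('p20.pkl','rb'));p1=pickle.load(open('L1.pkl','rb'))
f=lambda x,y:(105+x/5,93+y/5)
L=f(320,306);L1=(60+298/4.6,286/4.6)
a=pickle.load(open('p18scene.pkl','rb'));b=pickle.load(open('p18side.pkl','rb'))
print('lens',atz(p,L,101),tri([(p,L),(p1,L1)]),tri([(p,L),(p1,L1),(a,(209.8,193.3)),(b,(300.2,138.9))]))
for z in (0,8):
  TL,TR,BR=[atz(p,f(*q),z) for q in((205,65),(553,72),(577,385))]
  for q in(TR-TL,BR-TR): print(z,np.degrees(np.arctan2(q[1],q[0])),np.linalg.norm(q))
  print('ctr',(TL+BR)/2)
q=atz(p,f(535,365),8)-atz(p,f(517,104),8);print(np.degrees(np.arctan2(q[1],q[0])),np.linalg.norm(q))
```

```text
lens [525.78742493 446.78302621 101.        ] (array([525.76339112, 446.91561273, 100.83168335]), [np.float64(0.055221927474679564), np.float64(0.06144312872077685)]) (array([527.39905041, 447.49305459,  97.94299607]), [np.float64(2.0417607647025013), np.float64(1.6644511491633853), np.float64(0.36161069933756307), np.float64(0.6926074639202494)])
0 -103.76852655318986 83.9478344724185
0 166.274323069562 78.34873629182853
ctr [529.30455917 467.28221203   0.        ]
8 -103.76852655318994 82.40374485083916
8 166.274323069562 76.9076333576984
ctr [529.87027711 464.10005897   8.        ]
165.40347113494377 64.26941684973679
```

Run:
```python
from fit import *
import pickle
p,s=pickle.load(open('p18.pkl','rb'));T=s['position'];M=R.from_quat(s['ee_rot']).as_matrix()
for u in(18.5,19.5):
  def g(c):
    b=proj(p,circ(T+M@np.array([c[0],c[1],u]),11,M));return [b[:,1].min()-(180+127/4.2),(b[:,0].min()+b[:,0].max())/2-(240+302/4.2)]
  print(u,least_squares(g,[0,0]).x)
  def g(c):
    b=proj(p,circ(T+M@np.array([c[0],c[1],u-62]),8,M));return [b[:,1].max()-(180+478/4.2),(b[:,0].min()+b[:,0].max())/2-(240+309/4.2)]
  print('top',least_squares(g,[0,0]).x)
print(R.from_quat(s['ee_rot']).as_matrix().round(3))
```

```text
18.5 [-1.8033923  -1.30718034]
top [ 0.84391082 -0.28688858]
19.5 [-2.17746792 -1.31177111]
top [ 0.16943363 -0.28571845]
[[ 0.975 -0.221  0.   ]
 [-0.221 -0.975  0.001]
 [ 0.    -0.001 -1.   ]]
```

move_arm(steps=[[-1, 0, 0, 0, 0.118, -0.03, 0], [-1, 0, 0, 0, 0.237, -0.061, 0], [-1, 0, 0, 0, 0.355, -0.091, 0], [-1, 0, 0, 0, 0.473, -0.122, 0], [-1, 0, 0, 0, 0.592, -0.152, 0]])

```text
clock: 19.73
position: [479.8, 314.0, 262.8]
ee_rot: [0.947, -0.106, 0.044, -0.301]
contact_force: [-0.8, -0.7, -2.4]
gripper_width: 13.0
```

move_arm(steps=[[-1, 0, 0, 0, 0, 0, 0], [-1, 0, 0, 0, 0, 0, 0], [-1, 0, 0, 0, 0, 0, 0]])

```text
clock: 19.98
position: [480.9, 313.8, 262.0]
ee_rot: [0.948, -0.106, 0.043, -0.297]
contact_force: [0.0, 0.9, -1.0]
gripper_width: 12.4
```

```bash
cat > tgt.py <<'E'
from h import *
import sys
s=readout.read_state();M=R.from_quat(s['ee_rot']).as_matrix();T=s['position']
h=np.radians(-104.4);d=np.array([np.cos(np.radians(55))*np.cos(h),np.cos(np.radians(55))*np.sin(h),np.sin(np.radians(55))])
L=np.array([525.8,446.9,101]);off=np.array([float(v) for v in sys.argv[1:3]]+[19.5]) if len(sys.argv)>2 else np.array([0,0,19.5])
U=T+M@off;ax=np.cross(-M[:,2],d)
print(s['clock'],'T',T.round(1),'U',U.round(1),'axis err deg',np.degrees(np.arccos(np.clip(-M[:,2]@d,-1,1))).round(2),'corr rotvec',ax.round(4))
v=U-L;print('dist along',v@d,'lateral',np.linalg.norm(v-(v@d)*d),'need U shift',(L+80*d-U).round(1),s['joints'].round(3),s['contact_force'].round(1))
E
python3 tgt.py
```

```text
19.9833 T [480.9 313.8 262. ] U [483.7 324.7 246. ] axis err deg 0.1 corr rotvec [0.0013 0.0009 0.0008]
dist along 192.7268588455511 lateral 24.634021056656355 need U shift [ 30.6  77.8 -79.5] [ 0.607  0.084 -0.196 -0.51  -0.871  0.99 ] [ 0.   0.9 -1. ]
```

move_arm(steps=[[-1, 8, 20, -20, 0, 0, 0], [-1, 16, 40, -40, 0, 0, 0], [-1, 24, 58, -60, 0, 0, 0], [-1, 29, 71, -74, 0, 0, 0], [-1, 31.5, 77, -79.5, 0, 0, 0]])

```text
clock: 20.4
position: [510.8, 393.5, 178.4]
ee_rot: [0.949, -0.105, 0.04, -0.296]
contact_force: [-1.4, 0.1, -2.6]
gripper_width: 12.9
```

move_arm(steps=[[-1, 0, 0, 0, 0, 0, 0], [-1, 0, 0, 0, 0, 0, 0], [-1, 0, 0, 0, 0, 0, 0], [-1, 0, 0, 0, 0, 0, 0], [-1, 0, 0, 0, 0, 0, 0]])

```text
clock: 20.82
position: [512.0, 390.9, 183.4]
ee_rot: [0.947, -0.106, 0.043, -0.299]
contact_force: [0.7, 0.6, -0.9]
gripper_width: 12.5
```

```bash
python3 tgt.py -1 -0.8
python3 - <<'E'
from h import *
import pickle
p=cam('wrist');pickle.dump(p,open('p22w.pkl','wb'));cv2.imwrite('pics/w22.png',p['frame'])
L=np.array([525.8,446.9,101]);h=np.radians(-104.4);d=np.array([.5736*np.cos(h),.5736*np.sin(h),.8192])
V=L+80*d
print('wrist',proj(p,[L,V,V+62*d]).round(1).tolist())
for n in('scene','side'):
    q=cam(n);pickle.dump(q,open(f'p22{n}.pkl','wb'));u=proj(q,[V])[0].astype(int)
    cv2.imwrite(f'pics/c22{n}.png',cv2.resize(q['frame'][u[1]-40:u[1]+40,u[0]-50:u[0]+50],None,fx=7,fy=7,interpolation=2))
    print(n,u,((proj(q,[L,V,V+46*d,V+62*d])-u+[50,40])*7).round().tolist())
E
```

```text
20.8167 T [512.  390.9 183.4] U [514.  402.7 167.9] axis err deg 0.13 corr rotvec [-0.0016  0.0016  0.0008]
dist along 81.04767651439761 lateral 0.9805449184516424 need U shift [ 0.4 -0.2 -1.4] [ 0.691  0.257 -0.179 -0.554 -0.696  1.008] [ 0.7  0.6 -0.9]
wrist [[313.0, 186.4], [312.6, 223.9], [311.9, 278.7]]
scene [215 178] [[309.0, 383.0], [355.0, 286.0], [383.0, 227.0], [393.0, 205.0]]
side [295 128] [[378.0, 351.0], [353.0, 286.0], [337.0, 246.0], [331.0, 231.0]]
```

View pics/w22.png

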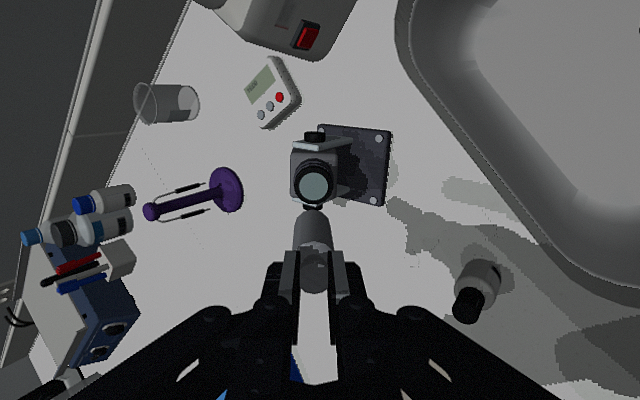

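View pics/c22scene.png

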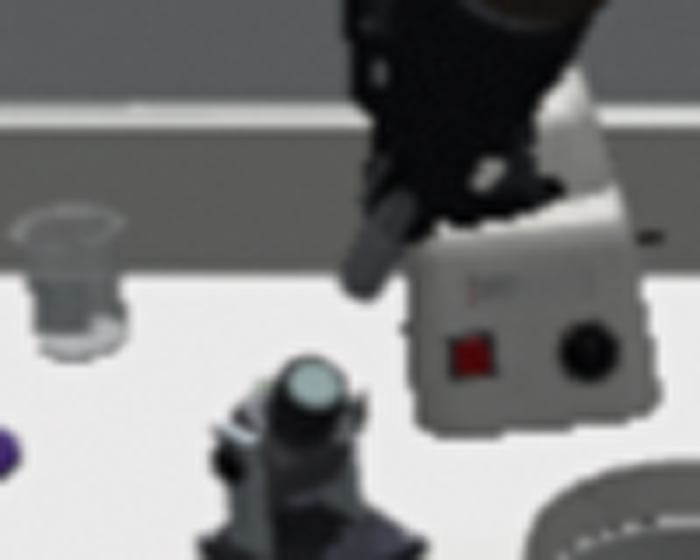

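View pics/c22side.png

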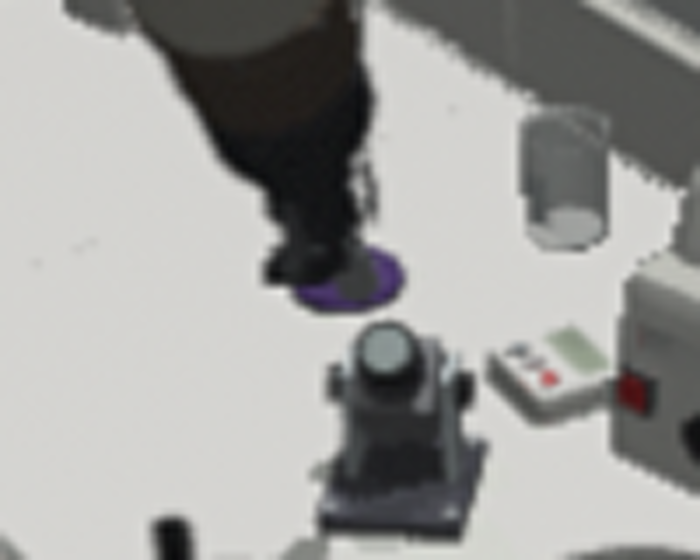

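Run:
```python
from h import *
import pickle
for n,(x,y) in dict(w=(312,225),side=(295,130),scene=(217,180)).items():
    p=pickle.load(open(f'p22{n}.pkl','rb'))
    r=(60,60,7) if n=='w' else (25,25,16); 
    c=cv2.convertScaleAbs(p['frame'][y-r[1]*2//3:y+r[1]*2//3,x-r[0]*2//3:x+r[0]*2//3],alpha=2 if n!='scene' else 1.6)
    print(n,x-r[0]*2//3,y-r[1]*2//3,r[2]); cv2.imwrite(f'pics/c23{n}.png',cv2.resize(c,None,fx=r[2],fy=r[2],interpolation=2))
```

```text
w 272 185 7
side 279 114 16
scene 201 164 16
```

View pics/c23w.png

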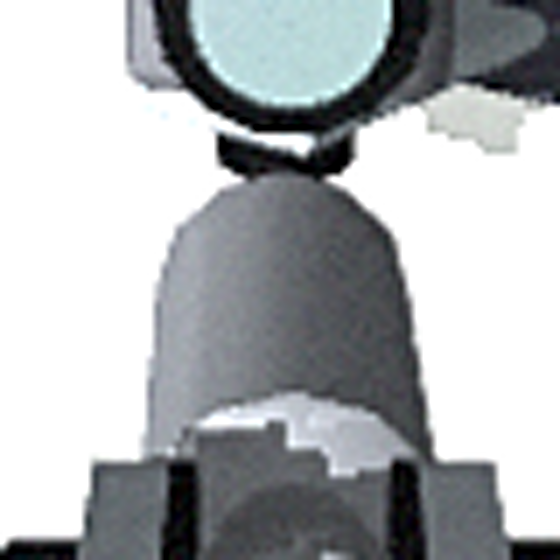

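View pics/c23side.png

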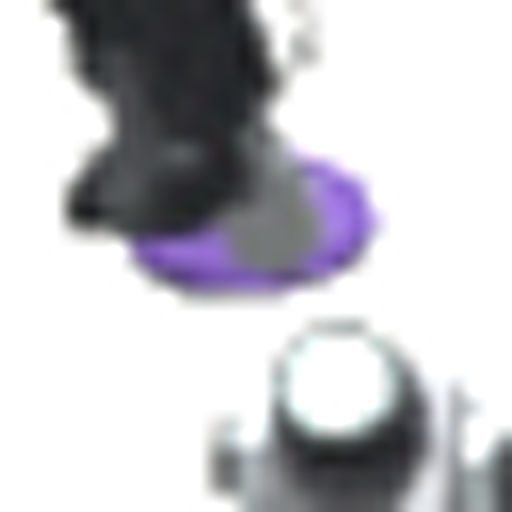

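View pics/c23scene.png

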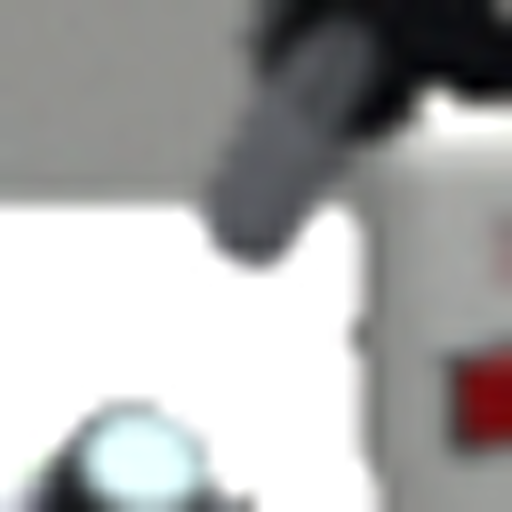

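Run:
```python
from fit import *
import pickle
P={n:pickle.load(open(f'p22{n}.pkl','rb')) for n in('w','side','scene')}
L=np.array([525.8,446.9,101]);h=np.radians(-104.4);d=np.array([.5736*np.cos(h),.5736*np.sin(h),.8192])
e1=np.array([-np.sin(h),np.cos(h),0]);e2=np.cross(d,e1);B=np.c_[e1,e2]
lo={'w':None,'side':(300.25,137.9),'scene':(210.2,192.75)}
bias={n:(np.array(lo[n])-proj(P[n],[L])[0] if lo[n] else np.array([313.6-proj(P[n],[L])[0][0],0])) for n in P}
print({k:v.round(2) for k,v in bias.items()})
ob={'side':(131.2,296.3),'scene':(180.75,216.85),'w':(209.6,313.4)}
def f(c,full=False):
    U=L+B@c[:2]+d*c[2];r=[]
    for n in P:
        q=proj(P[n],circ(U,11,B))+bias[n]
        row=q[:,1].min() if n=='w' else q[:,1].max()
        r+= [row-ob[n][0],(q[:,0].min()+q[:,0].max())/2-ob[n][1]]
    return np.array(r)
print('at V',f([0,0,80]).round(2));r=least_squares(f,[0,0,80]);print(r.x.round(2),r.fun.round(2))
```

```text
{'w': array([0.61, 0.  ]), 'side': array([ 1.22, -0.24]), 'scene': array([1.04, 0.02])}
at V [-2.65 -0.24  0.44  0.29  1.06 -0.09]
[-5.000e-02 -1.200e-01  8.447e+01] [ 0.04 -0.07 -0.06  0.05  0.3   0.3 ]
```

move_arm(steps=[[-1, 0.3, 1.1, -1.6, 0, 0, 0], [-1, 0.3, 1.1, -1.6, 0, 0, 0], [-1, 0.3, 1.1, -1.6, 0, 0, 0], [-1, 0.3, 1.1, -1.6, 0, 0, 0], [-1, 0.3, 1.1, -1.6, 0, 0, 0]])

```text
clock: 21.38
position: [512.0, 392.3, 180.2]
ee_rot: [0.948, -0.107, 0.042, -0.298]
contact_force: [0.0, 1.3, -1.6]
gripper_width: 12.9
```

move_arm(steps=[[-1, 0, 0, 0, 0, 0, 0], [-1, 0, 0, 0, 0, 0, 0], [-1, 0, 0, 0, 0, 0, 0], [-1, 0, 0, 0, 0, 0, 0], [-1, 0, 0, 0, 0, 0, 0]])

```text
clock: 21.8
position: [512.0, 392.3, 180.2]
ee_rot: [0.948, -0.107, 0.042, -0.298]
contact_force: [-1.0, 0.3, -1.0]
gripper_width: 12.5
```

```bash
python3 tgt.py -1 -0.8
python3 - <<'E'
from h import *
print(np.abs(readout.read_state()['joint_vel']).max())
q=cam('scene');cv2.imwrite('pics/f1.png',q['frame'])
cv2.imwrite('pics/f2.png',cam('side')['frame'])
print(readout.read_state()['position'])
E
```

```text
21.8 T [512.  392.3 180.2] U [513.9 404.  164.7] axis err deg 0.02 corr rotvec [-0.0003  0.     -0.    ]
dist along 77.67954338820523 lateral 0.8302982517915645 need U shift [ 0.4 -1.6  1.8] [ 0.692  0.262 -0.18  -0.556 -0.692  1.009] [-1.   0.3 -1. ]
0.0016114992037490235
[511.99642516 392.33437101 180.25466471]
```

View pics/f2.png

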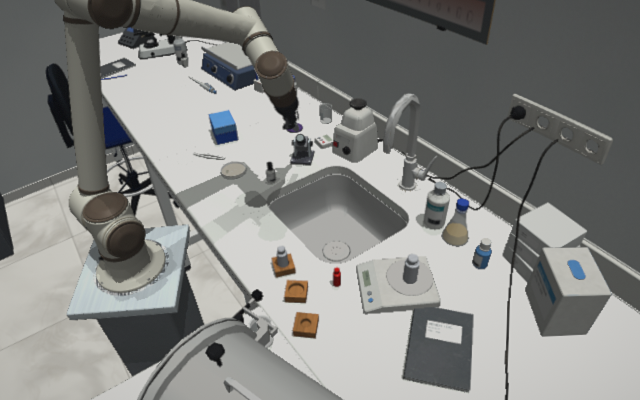

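View pics/f1.png

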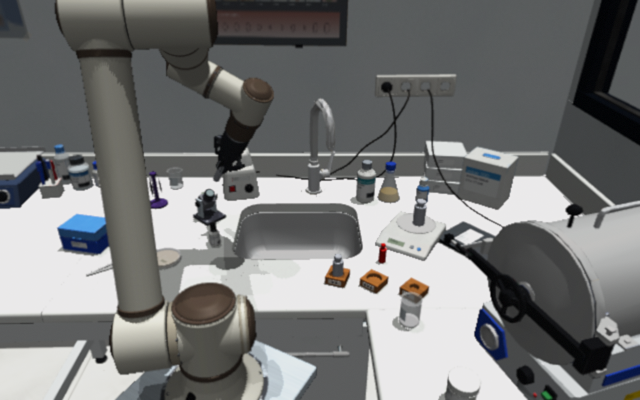

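Run:
```python
from bench import workorder
print(workorder.job_done())
```

```text
the job is handed in; nothing more can be done
None
```

I did both parts in the order asked and handed the job in at about 22 s; it gave no verdict.

**Middle weight:** I lowered it into the two-pip block, whose well measured about 33 mm. It touched the well floor at the expected height, with about 6 N of contact force. I then released it, and it stands upright in the block.

**Smallest weight:** It is held still in front of the inspection camera, square to the lens to within about 0.1° by the arm's reading.
- **Centring:** it is within about 1 mm of the optical axis.
- **Distance from the glass:** the two checks disagree by about 3.5 mm. Just before a final correction they read 81 mm (arm) and 84.5 mm (cameras). The arm now reads 77.7 mm, which puts the camera figure near 81 mm; I did not re-measure it with the cameras.
- **Grip:** the fingers closed on the knob rather than the body as I had planned. The grip stayed firm, with the opening steady at about 12.5 mm.

In the last pictures the large weight, the beaker, the dropper bottle, the red look-alike and the inspection camera all stand where they were.

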